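# Stand the ballasted press weights on a glued slope

## Task

The orange facing has just been glued on the sloping desk housing: stand the two square-tube press weights on it, heavy end down, one in the middle of each plywood pad, square and flat on it, and leave them standing there on their own. They look the same at both ends and stay up on the slope only with the ballasted end at the bottom, so feel for the heavy end of each before you stand it. Don't let a weight topple onto the fresh facing, and leave the other things on the bench where they are.

Things in the scene. Friction and masses are not known exactly. Their poses are not given: they have to be found in the camera images.
- weight_a_center (a point): one press weight: bare square tube 40 x 40 x 134 mm, the same flat black round foot (38 mm across, 8 mm high) on both ends, 150 mm overall, 0.5 to 0.7 kg. Point: its middle; x along its length. Starts lying on a face. A hidden slug in one end puts its balance point 30 to 35 mm from the middle; neither looks nor x tell which end, it changes each start.
- weight_b_center (a point): the other such press weight: bare square tube 40 x 40 x 134 mm, the same flat black round foot (38 mm across, 8 mm high) on both ends, 150 mm overall, 0.5 to 0.7 kg. Point: its middle; x along its length. Starts lying on a face. A hidden slug in one end puts its balance point 30 to 35 mm from the middle; neither looks nor x tell which end, it changes each start.
- left_pad (a point): centre of the top face of the left pressing pad (a plywood square 70 x 70 mm, 9 mm thick, fixed on the orange facing, on the +y side of the housing's middle; the two pads' centres are 130 mm apart). The slope falls 14.5 degrees, away from the robot when the housing's yaw is 0: this frame's z stands square off the slope and its x points straight down the slope.
- left_stand (a point): point 75 mm off the left pad's face, square to it: the middle of a weight that stands on the middle of this pad. Same axes as the pad.
- right_pad (a point): centre of the top face of the right pressing pad (a plywood square 70 x 70 mm, 9 mm thick, fixed on the orange facing, on the -y side of the housing's middle; the two pads' centres are 130 mm apart). The slope falls 14.5 degrees, away from the robot when the housing's yaw is 0: this frame's z stands square off the slope and its x points straight down the slope.
- right_stand (a point): point 75 mm off the right pad's face, square to it: the middle of a weight that stands on the middle of this pad. Same axes as the pad.
- housing: the sloping desk housing, a fixed white wedge box 190 mm deep (x) and 240 mm wide (y), origin under its middle on the bench. Its high rear wall (81 mm) is on its -x side, its low front (32 mm) on +x, where two black spring clamps bite the edge at y = +-90 mm and stick out 60 mm; they stay on.
- facing: the orange facing sheet (about 206 x 250 mm) just glued on the housing's sloping top; it carries the pads. Origin at the middle of its face, z square off the slope, x straight down the slope.
- glue: white glue bottle (54 mm across, 150 mm tall, upright); a bystander. Origin at its underside.
- screwdriver: screwdriver (190 mm long, green handle, lying along its x); a bystander. Origin at its underside.
- tape: roll of tape (ring 68 mm across, 19 mm high); a bystander. Origin at its underside.
- sanding_block: sanding block (cork, 65 x 42 x 30 mm); a bystander. Origin at its underside.
- scissors: pair of scissors (about 155 mm long, black loops, flat); a bystander. Origin at its underside.
- angle_offcut: aluminium angle offcut (50 x 30 mm, 30 mm high); a bystander. Origin at its underside.
There are look-alikes about, which are no part of the job. What is shaped like the part that bears weight_b_center but blue is not meant. Leave any red look-alike of the part that bears weight_a_center alone.

How it is judged:
At the end, for the whole second after the job is handed in: Each pad carries one of the two weights (either one), released, at rest and standing on its foot by itself: its middle within 20 mm of the pad's stand point (75 mm square off the pad's middle) and its length within 0.1 rad of square to the slope ((((distance between weight_a_center and left_stand below 0.02 m and angle between the x axis of weight_a_center and the z axis of left_stand, either way round below 0.1 rad) and (distance between weight_b_center and right_stand below 0.02 m and angle between the x axis of weight_b_center and the z axis of right_stand, either way round below 0.1 rad)) or ((distance between weight_a_center and right_stand below 0.02 m and angle between the x axis of weight_a_center and the z axis of right_stand, either way round below 0.1 rad) and (distance between weight_b_center and left_stand below 0.02 m and angle between the x axis of weight_b_center and the z axis of left_stand, either way round below 0.1 rad))) and linear speed of each of weight_a, weight_b below 0.02 m/s and angular speed of each of weight_a, weight_b below 0.2 rad/s); the robot touches nothing.
It fails at once if one of the six bystanders was pushed or knocked (moved by more than 25 mm) (distance of any of glue, screwdriver, tape, sanding_block, scissors, angle_offcut from where it was at the start of the episode above 0.025 m).
It fails at once if a weight toppled over or was laid down on the freshly glued facing ((angle between the x axis of weight_a_center and the z axis of facing, either way round above 0.85 rad and contact force between weight_a and facing above 1 N) or (angle between the x axis of weight_b_center and the z axis of facing, either way round above 0.85 rad and contact force between weight_b and facing above 1 N)).
It also fails if it takes over 72 s, if anything falls off the work surface, if the arm or the gripper's body presses on something with over 40 N, if the wrist force passes 120 N, or if a joint passes its speed limit or range.

## Robot

A 7-joint arm with a two-finger parallel gripper is mounted at the origin on the work surface. World frame = base frame: x ahead of the robot, y to its left, z up, the work surface at z = 0. Lengths are in m, angles in rad, forces in N, time in s.
With the tool pointing down it reaches from about 0.425 to 0.875 m from the base axis. Payload 4.7 kg.
Tool frame: the origin (TCP) lies midway between the tips of the shut fingers; the grasp point (between the pads) lies 19 mm behind it; z points along the fingers, y is the direction in which the jaws open and shut (so a half turn about z gives the same grasp; the last joint's range is limited). The gripper opens to 87 mm and grips with 3 to 60 N. Pads are 19 mm wide; open, the fingers measure 117 mm over their backs; the gripper's body (75 mm by 190 mm) begins 51 mm behind the grasp point.
Start: joints at [-1.293, 0.321, -0.07, 1.45, 0.023, 1.371, -0.057], TCP at [0.17, 0.628, 0.223] pointing down, gripper open.
Joint ranges: [-2.86, 2.86], [-0.3, 2.09], [-1.38, 1.24], [0.06, 2.45], [-1.56, 4.7], [0.09, 2.05], [-2.69, 2.69]. Speed limits (rad/s): [2.57, 2.57, 3.14, 3.14, 3.14, 3.14, 3.14].

## Interface

Orientations are given as a rotation vector (axis times angle).
In Python, from bench import monitor, eyes, order gives the robot as it stands. The module is installed in compiled form; this text tells all that it offers.
- The arm moves only by the shell command python3 -m pendant 'ROWS' [FORCE]. ROWS is JSON, a list of rows, each a list of 3 entries, a list of its own where there are three numbers: the turn, a rotation vector about the tool's x, y, z in degrees, then the shift along the tool's x, y, z in m, then the gripper command: -1 is fully open, 1 is shut, values between are in proportion. In form: [[[rx, ry, rz], [tx, ty, tz], hand], ...]. A call has 1 to 8 rows; each row shifts and turns the commanded pose from where the row before left it, along the tool's axes as they then stand; what a row does not reach is not made up. A row lasts 1/8 s, in which the tool goes at most 62.5 mm and 10.7 degrees, less where a joint would pass 70% of its speed; a pose out of reach is approached as far as the arm can. A call is refused whole if a number of a shift passes 0.0625 or a number of a turn 10.7, either way. A call with a gripper value outside its range is refused whole. The fingers move at their own pace and stop on an object; FORCE is the grip in N (left out, the last holds). Time passes only in rows, so rows that do not move let the fingers close. It gives the time, the measured TCP pose, the force and the opening at its end, in the units of the state.
- monitor.get_state(): the state, without advancing time (a new reading comes with each control period).
- eyes.get_image(name): name is "scene" or "side" or "wrist"; returns a dict with "color" (400x640x3 uint8, red, green, blue), "range_z" (400x640 float32, m along the optical axis (not along the pixel's ray), 0 where there is no reading), "fx", "fy", "cx", "cy" (pixels), "world_to_cam" (4x4, takes a point from world to camera coordinates). Camera axes: x right, y up, looking along -z (the intrinsics and any distortion apply to the point x, -y, -z); pixel columns grow to the right and rows downward; lengths in m; the calibration is good to about 2 mm. The wrist camera is an equidistant fisheye: a pixel r from the principal point sees the ray r / f radians off the axis. A picture is of the moment at which its call begins.
- order.close_job(): hands the job in, once; it reports no verdict.
The state is a dict: "time": time; "joint_positions": joint angles; "qd": joint speeds; "joint_torque": joint torques, N m; "position": TCP position; "tool_rot": TCP orientation; "ft_force": force on the tool from outside, world axes, zero at the start; "torque": the same for the moment, N m; "grip_width": opening from 0.0 (shut) to 1.0 (fully open).
Only numpy, scipy, OpenCV 4.12 (cv2) and the standard library are available. Lean on these libraries where they do the work, as an engineer would, in place of code of your own. Each camera call takes 0.05 s, during which the arm holds its last target.

## Working session

There is one attempt and no reset: what is moved stays moved. The work goes in short steps, Python scripts to look and compute and a shell command to move; the robot and the scene stay as the last step left them, time stands still between calls to the robot, and variables do not carry over. Pictures are saved under pics/ and viewed, and the job is handed in when it is done.

```bash
mkdir -p pics; cat > h.py <<'E'
import numpy as np, cv2
from bench import monitor, eyes, order
def snap(name,fn):
    im=eyes.get_image(name); cv2.imwrite('pics/'+fn+'.png',im['color'][:,:,::-1]); np.savez('/tmp/'+fn+'.npz',**im); return im
def cloud(im):
    d=im['range_z']; v,u=np.mgrid[0:d.shape[0],0:d.shape[1]]
    p=np.stack([(u-im['cx'])/im['fx']*d,-(v-im['cy'])/im['fy']*d,-d],-1)
    T=np.linalg.inv(im['world_to_cam']); return p@T[:3,:3].T+T[:3,3]
E
python3 - <<'E'
from h import *
s=monitor.get_state(); print(s)
for n in ['scene','side','wrist']:
    im=snap(n,n+'0'); print(n,im['fx'],im['cx'],im['cy'],np.linalg.inv(im['world_to_cam']).round(3).tolist(),[k for k in im])
E
```

```text
{'time': 0.0, 'joint_positions': array([-1.29289833,  0.32179959, -0.07010238,  1.4516874 ,  0.02260949,
        1.37079816, -0.05690031]), 'qd': array([-1.30134643e-07,  9.91568149e-04,  7.07145803e-04,  3.70128019e-04,
        9.36717425e-04,  1.05987802e-03,  5.05828423e-04]), 'joint_torque': array([ 2.99107887e-04, -4.91294360e+01, -4.03776057e-01, -3.12525129e+01,
       -6.39297534e-02,  4.35497565e-02,  1.52661114e-04]), 'position': array([0.16938198, 0.62696201, 0.22147064]), 'tool_rot': array([-4.13076276e-01, -3.11416682e+00,  2.98340906e-03]), 'ft_force': array([ 0.2316673 ,  0.08114734, -0.66804624]), 'torque': array([-0.01692278, -0.00987222,  0.00302901]), 'grip_width': 0.9999456370837935}
scene 363.54286771618024 319.2612480086193 202.98000469791984 [[0.047, -0.588, 0.808, 1.405], [0.999, 0.039, -0.03, -0.063], [-0.013, 0.808, 0.589, 0.727], [0.0, 0.0, 0.0, 1.0]] ['color', 'range_z', 'fx', 'fy', 'cx', 'cy', 'world_to_cam']
side 444.1975698688286 323.7562304663048 206.56440810325472 [[0.787, 0.332, -0.52, -0.091], [-0.617, 0.398, -0.679, -0.881], [-0.018, 0.855, 0.518, 0.738], [0.0, 0.0, 0.0, 1.0]] ['color', 'range_z', 'fx', 'fy', 'cx', 'cy', 'world_to_cam']
wrist 309.70691628693146 315.55739387734656 199.90371471655655 [[0.26, -0.93, -0.261, 0.098], [0.965, 0.25, 0.072, 0.646], [-0.001, -0.271, 0.963, 0.384], [0.0, 0.0, 0.0, 1.0]] ['color', 'range_z', 'fx', 'fy', 'cx', 'cy', 'world_to_cam']
```

View pics/scene0.png

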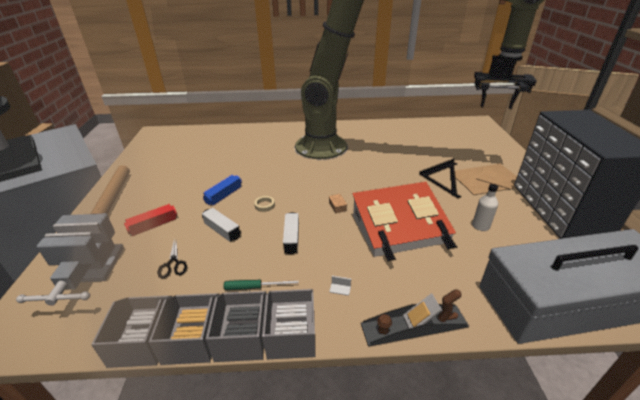

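View pics/side0.png

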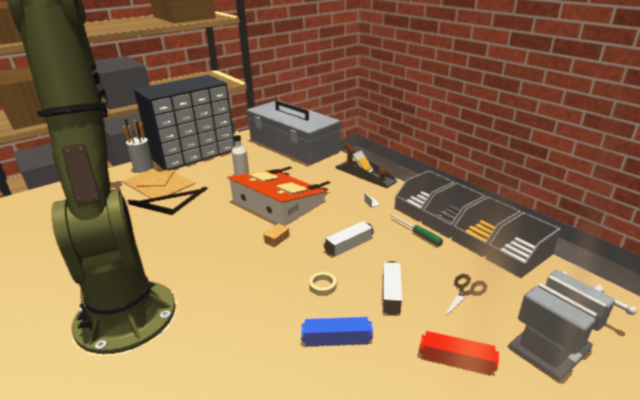

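View pics/wrist0.png

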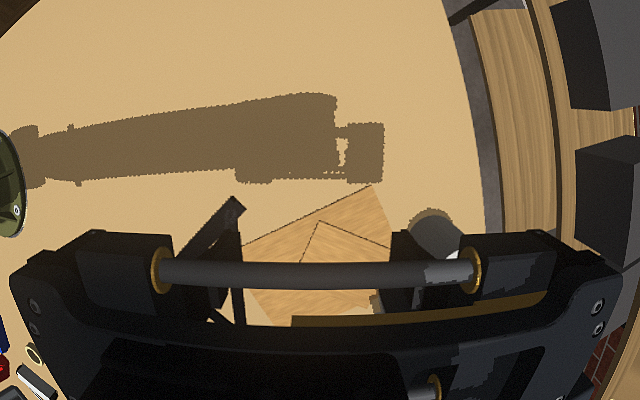

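The scene view shows the two bare weights at about (221,223) and (291,232), with the blue and red look-alikes to the left. The housing with its two pads is at (382,214) and (423,207), its clamps towards the camera. I'll measure these next.

```bash
cat > m.py <<'E'
from h import *
for n in ['scene','side']:
    im=dict(np.load(f'/tmp/{n}0.npz')); P=cloud(im); hsv=cv2.cvtColor(im['color'],cv2.COLOR_RGB2HSV)
    z=P[...,2]; print(n)
    m=(z>0.012)&(z<0.12)&(im['range_z']>0)&(P[...,0]>0.35)&(P[...,0]<0.9)&(P[...,1]>-.45)&(P[...,1]<.45)
    k,l,st,c=cv2.connectedComponentsWithStats(m.astype('uint8'))
    for i in range(1,k):
        if st[i,4]<60: continue
        q=P[l==i]; top=q[q[:,2]>np.percentile(q[:,2],90)-.012]
        r=cv2.minAreaRect((top[:,:2]*1000).astype(np.float32))
        print(c[i].round(), st[i,4], 'zmax',np.percentile(q[:,2],97).round(3),'rect',np.round(r[0],0),np.round(r[1],0),round(r[2],1), np.median(im['color'][l==i],0))
    # orange facing plane
    o=(hsv[...,0]<9)&(hsv[...,1]>180)&(z>.03)&(z<.1)&(P[...,1]>0.0)
    q=P[o]; 
    A=np.c_[q[:,:2],np.ones(len(q))]; co=np.linalg.lstsq(A,q[:,2],rcond=None)[0]
    for _ in range(5):
        r=q[:,2]-A@co; g=abs(r)<.004; co=np.linalg.lstsq(A[g],q[g,2],rcond=None)[0]
    nn=np.array([-co[0],-co[1],1]);nn/=np.linalg.norm(nn)
    print('facing',o.sum(),'n',nn.round(4),'tilt',np.degrees(np.arccos(nn[2])),'down yaw',np.degrees(np.arctan2(nn[1],nn[0])),'plane',co.round(4))
    r=cv2.minAreaRect((q[g][:,:2]*1000).astype(np.float32)); print('facing rect',r)
    d=(P-[0,0,co[2]])@nn
    pad=(d>.005)&(d<.015)&(z<.12)&(z>.03)&(P[...,0]>.4)&(P[...,0]<.9)&(P[...,1]>0)&(P[...,1]<.4)&(im['range_z']>0)&(hsv[...,1]>40)&(hsv[...,1]<170)
    k,l,st,c=cv2.connectedComponentsWithStats(pad.astype('uint8'))
    for i in range(1,k):
        if st[i,4]<80: continue
        q=P[l==i]; r=cv2.minAreaRect((q[:,:2]*1000).astype(np.float32))
        print('pad',c[i].round(),st[i,4],'rect',np.round(r[0],1),np.round(r[1],1),round(r[2],1),'off',np.median(d[l==i]).round(4),'mean',q.mean(0).round(4))
E
python3 m.py
```

```text
scene
[402. 218.] 5462 zmax 0.092 rect [521. 207.] [126. 252.] 11.3 [195.  91.  66.]
[214. 194.] 294 zmax 0.046 rect [ 369. -382.] [41. 73.] 48.7 [ 37.5  60.  105. ]
[338. 202.] 238 zmax 0.036 rect [437.  33.] [70. 42.] 16.4 [190. 143. 103.]
[264. 202.] 168 zmax 0.024 rect [ 416. -209.] [69. 67.] 33.8 [179. 159. 124.]
[479. 212.] 246 zmax 0.108 rect [567. 444.] [36.  9.] 3.6 [105.  98.  92.]
[222. 223.] 672 zmax 0.045 rect [ 528. -332.] [154.  42.] 45.2 [193.  179.5 169. ]
[291. 232.] 575 zmax 0.045 rect [ 579. -117.] [ 40. 155.] 88.9 [209. 203. 197.]
[496. 285.] 1120 zmax 0.117 rect [849. 366.] [103.   7.] 6.4 [48. 48. 48.]
[178. 263.] 94 zmax 0.016 rect [ 678. -425.] [81. 35.] 31.9 [60.  51.5 45. ]
[341. 279.] 125 zmax 0.034 rect [774.  13.] [49.  8.] 74.7 [112. 108. 102.]
[250. 283.] 450 zmax 0.029 rect [ 770. -191.] [ 25. 189.] 0.3 [ 57. 103.  79.]
[221. 305.] 3374 zmax 0.087 rect [ 870. -230.] [340.  61.] 90.0 [77. 74. 72.]
[448. 300.] 195 zmax 0.103 rect [891. 246.] [31. 17.] 89.4 [89. 60. 44.]
[407. 309.] 540 zmax 0.078 rect [888. 195.] [24. 31.] 0.6 [133.5 118.   77.5]
[291. 
[... 1005 characters left out ...]
5.  33.] [67. 45.] 18.1 [233. 173.  91.]
[391. 287.] 869 zmax 0.042 rect [ 528. -333.] [156.  40.] 45.5 [244. 242. 236.]
[322. 282.] 256 zmax 0.021 rect [ 413. -209.] [70. 64.] 50.7 [241.5 222.  149. ]
[359. 327.] 541 zmax 0.042 rect [ 367. -383.] [43. 69.] 54.6 [ 66. 115. 233.]
facing 910 n [0.2447 0.0491 0.9684] tilt 14.452677956853307 down yaw 11.334746964963188 plane [-0.2527 -0.0507  0.2161]
facing rect ((559.0411376953125, 213.524658203125), (204.09104919433594, 252.67637634277344), 11.547078132629395)
pad [263. 175.] 165 rect [545.2 277.4] [73. 74.] 11.5 off 0.0088 mean [0.5444 0.2745 0.0735]
pad [291. 187.] 184 rect [572.9 148.8] [70.7 72.6] 9.2 off 0.0088 mean [0.5694 0.1466 0.0738]
```

```bash
cat > m2.py <<'E'
from h import *
for n in ['scene','side']:
    im=dict(np.load(f'/tmp/{n}0.npz')); P=cloud(im); C=im['color'].astype(int)
    z=P[...,2]; ok=(im['range_z']>0)
    t=ok&(abs(z)<.008)&(P[...,0]>.4)&(P[...,0]<.8)&(abs(P[...,1])<.4); print(n,'table z',np.median(z[t]))
    o=ok&(C[...,0]>110)&(C[...,0]>2.3*C[...,1])&(z>.025)&(z<.11)&(P[...,1]>.03)&(P[...,1]<.4)&(P[...,0]<.72)
    q=P[o];A=np.c_[q[:,:2],np.ones(len(q))]; g=np.ones(len(q),bool)
    for _ in range(6):
        co=np.linalg.lstsq(A[g],q[g,2],rcond=None)[0]; g=abs(q[:,2]-A@co)<.004
    nn=np.array([-co[0],-co[1],1]);nn/=np.linalg.norm(nn)
    r=cv2.minAreaRect((q[g][:,:2]*1000).astype(np.float32)); cx,cy=np.array(r[0])/1000
    print('facing',g.sum(),'n',nn.round(4),'tilt',np.degrees(np.arccos(nn[2])).round(2),'yaw',np.degrees(np.arctan2(nn[1],nn[0])).round(2),'rect',np.round(r[0],1),np.round(r[1],1),round(r[2],2),'z at c',(co@[cx,cy,1]).round(4))
    d=(P-[0,0,co[2]])@nn
    pad=ok&(d>.005)&(d<.014)&(np.hypot(P[...,0]-cx,P[...,1]-cy)<.125)&(C[...,1]*1.9>C[...,0])&(C[...,0]>110)
    pad=cv2.morphologyEx(pad.astype('uint8'),cv2.MORPH_OPEN,np.ones((3,3)))
    k,l,st,c=cv2.connectedComponentsWithStats(pad)
    for i in range(1,k):
        if st[i,4]<80: continue
        q=P[l==i]; r=cv2.minAreaRect((q[:,:2]*1000).astype(np.float32))
        print('pad',c[i].round(),st[i,4],'rect',np.round(r[0],1),np.round(r[1],1),round(r[2],1),'off',np.median(d[l==i]).round(4),'mean',q.mean(0).round(4))
E
python3 m2.py
```

```text
scene table z 0.003068589343359962
facing 25 n [0.2541 0.0487 0.966 ] tilt 14.99 yaw 10.85 rect [491.3 233.2] [232.7 129.2] 61.43 z at c 0.0845
pad [423. 206.] 429 rect [548.6 279.1] [69.2 72.4] 12.3 off 0.009 mean [0.5498 0.278  0.0762]
pad [386. 211.] 255 rect [573.  158.1] [68.2 55.9] 9.7 off 0.0093 mean [0.5676 0.1628 0.0776]
side table z -0.000433262804261092
facing 930 n [0.2448 0.0496 0.9683] tilt 14.46 yaw 11.45 rect [559.1 211.7] [203.1 250.2] 11.99 z at c 0.0641
pad [263. 175.] 160 rect [545.2 277.4] [73. 74.] 11.5 off 0.0088 mean [0.5446 0.275  0.0735]
pad [291. 187.] 170 rect [572.6 149.4] [70.5 72. ] 8.1 off 0.0089 mean [0.5694 0.1468 0.0739]
```

```bash
cat > pl.py <<'E'
import sys,json
from h import *
from scipy.spatial.transform import Rotation as Ro
AZ=11.4; TI=np.radians(14.5)
yw=lambda a: np.array([np.cos(np.radians(a)),np.sin(np.radians(a)),0])
n=np.array([*(np.sin(TI)*yw(AZ)[:2]),np.cos(TI)]); d=np.array([*(np.cos(TI)*yw(AZ)[:2]),-np.sin(TI)]); lat=np.cross(n,d)
PAD={'L':np.array([.547,.277,.0733]),'R':np.array([.5727,.150,.0733])}
def Rzy(z,y):
    z=z/np.linalg.norm(z); x=np.cross(y,z); x/=np.linalg.norm(x); return np.c_[x,np.cross(z,x),z]
def st():
    s=monitor.get_state(); return s['position'],Ro.from_rotvec(s['tool_rot']).as_matrix(),s
def plan(p1,R1,N,hand,p0=None,R0=None,quiet=False):
    if p0 is None: p0,R0,_=st()
    rv=Ro.from_matrix(R0.T@R1).as_rotvec()/N; R=R0.copy(); rows=[]; dp=(p1-p0)/N
    for i in range(N):
        rows.append([[round(float(a),1) for a in np.degrees(rv)],[round(float(a),4) for a in R.T@dp],hand]); R=R@Ro.from_rotvec(rv).as_matrix()
    print('step mm',np.linalg.norm(dp)*1000,'deg',np.degrees(np.linalg.norm(rv)))
    for i in range(0,N,8): print(json.dumps(rows[i:i+8]).replace(' ',''))
def show():
    p,R,s=st(); print('t',round(s['time'],2),'p',p.round(4),'x',R[:,0].round(3),'y',R[:,1].round(3),'z',R[:,2].round(3),'F',s['ft_force'].round(2),'M',s['torque'].round(3),'w',round(s['grip_width'],3),'q',s['joint_positions'].round(2))
E
python3 - <<'E'
from pl import *
R=Rzy(np.array([0,0,-1.]),yw(89.1))
print(R)
plan(np.array([.5785,-.1175,.09]),R,16,-1)
E
```

```text
[[-0.99987663  0.01570732  0.        ]
 [ 0.01570732  0.99987663  0.        ]
 [ 0.          0.         -1.        ]]
step mm 53.733262731144514 deg 0.8881969246183068
[[[-0.0,-0.0,-0.9],[-0.0368,-0.0383,0.0083],-1],[[-0.0,-0.0,-0.9],[-0.0362,-0.0388,0.0083],-1],[[-0.0,-0.0,-0.9],[-0.0356,-0.0394,0.0083],-1],[[-0.0,-0.0,-0.9],[-0.035,-0.0399,0.0083],-1],[[-0.0,-0.0,-0.9],[-0.0344,-0.0405,0.0083],-1],[[-0.0,-0.0,-0.9],[-0.0337,-0.041,0.0083],-1],[[-0.0,-0.0,-0.9],[-0.0331,-0.0415,0.0083],-1],[[-0.0,-0.0,-0.9],[-0.0325,-0.042,0.0083],-1]]
[[[-0.0,-0.0,-0.9],[-0.0318,-0.0425,0.0083],-1],[[-0.0,-0.0,-0.9],[-0.0311,-0.043,0.0083],-1],[[-0.0,-0.0,-0.9],[-0.0305,-0.0435,0.0083],-1],[[-0.0,-0.0,-0.9],[-0.0298,-0.044,0.0083],-1],[[-0.0,-0.0,-0.9],[-0.0291,-0.0444,0.0082],-1],[[-0.0,-0.0,-0.9],[-0.0284,-0.0449,0.0082],-1],[[-0.0,-0.0,-0.9],[-0.0277,-0.0453,0.0082],-1],[[-0.0,-0.0,-0.9],[-0.027,-0.0457,0.0082],-1]]
```

```bash
python3 -m pendant '[[[0,0,-0.9],[-0.037,-0.0385,0],-1],[[0,0,-0.9],[-0.036,-0.039,0],-1],[[0,0,-0.9],[-0.0355,-0.0395,0],-1],[[0,0,-0.9],[-0.035,-0.04,0],-1],[[0,0,-0.9],[-0.0345,-0.0405,0],-1],[[0,0,-0.9],[-0.0335,-0.041,0],-1],[[0,0,-0.9],[-0.033,-0.0415,0],-1],[[0,0,-0.9],[-0.0325,-0.042,0],-1]]' 40; python3 -c "
from pl import *
show(); plan(np.array([.5785,-.1175,.08]),Rzy(np.array([0,0,-1.]),yw(89.1)),8,-1)"
```

```text
time: 1.15
position: [0.3744, 0.2532, 0.2225]
tool_rot: [0.216, 3.134, 0.001]
ft_force: [0.7, -0.2, -0.4]
grip_width: 1.002
t 1.15 p [0.3744 0.2532 0.2225] x [-0.991  0.137 -0.   ] y [0.137 0.991 0.   ] z [ 0.  0. -1.] F [ 0.65 -0.25 -0.38] M [ 0.025 -0.121 -0.025] w 1.002 q [-0.89 -0.11  0.22  1.92  0.03  1.33  0.76]
step mm 55.81238208734745 deg 0.8725994221170149
[[[0.0,0.0,-0.9],[-0.0316,-0.0424,0.0178],-1],[[0.0,0.0,-0.9],[-0.031,-0.0429,0.0178],-1],[[0.0,0.0,-0.9],[-0.0303,-0.0433,0.0178],-1],[[0.0,0.0,-0.9],[-0.0297,-0.0438,0.0178],-1],[[0.0,0.0,-0.9],[-0.029,-0.0442,0.0178],-1],[[0.0,0.0,-0.9],[-0.0283,-0.0447,0.0178],-1],[[0.0,0.0,-0.9],[-0.0276,-0.0451,0.0178],-1],[[0.0,0.0,-0.9],[-0.0269,-0.0455,0.0178],-1]]
```

```bash
python3 -m pendant '[[[0,0,-0.9],[-0.0315,-0.0425,0.01],-1],[[0,0,-0.9],[-0.031,-0.043,0.015],-1],[[0,0,-0.9],[-0.03,-0.0435,0.018],-1],[[0,0,-0.9],[-0.0295,-0.044,0.018],-1],[[0,0,-0.9],[-0.029,-0.044,0.018],-1],[[0,0,-0.9],[-0.028,-0.0445,0.018],-1],[[0,0,-0.9],[-0.0265,-0.0425,0.018],-1],[[0,0,0],[0,0,0],-1]]' 40; python3 -c "
from pl import *
show(); plan(np.array([.5785,-.1175,.08]),Rzy(np.array([0,0,-1.]),yw(89.1)),1,-1)"
```

```text
time: 2.15
position: [0.5502, -0.0716, 0.1058]
tool_rot: [-0.055, -3.138, 0.006]
ft_force: [-0.3, 0.4, -0.2]
grip_width: 1.001
t 2.15 p [ 0.5502 -0.0716  0.1058] x [-0.999  0.035  0.003] y [ 0.035  0.999 -0.004] z [-0.003 -0.004 -1.   ] F [-0.33  0.41 -0.25] M [ 0.078 -0.003  0.028] w 1.001 q [-0.49  0.24  0.65  1.85 -0.16  1.11  1.75]
step mm 59.73199353702827 deg 1.1400687095975286
[[[-0.2,-0.2,-1.1],[-0.0299,-0.0447,0.0259],-1]]
```

```bash
python3 -m pendant '[[[0,0,-0.5],[-0.015,-0.0225,0.01],-1],[[-0.2,-0.2,-0.6],[-0.015,-0.0225,0.01],-1],[[0,0,0],[0,0,0.005],-1],[[0,0,0],[0,0,0],-1]]' 40; python3 -c "
from pl import *
show(); plan(np.array([.5785,-.1175,.006]),Rzy(np.array([0,0,-1.]),yw(89.1)),1,-1); snap('wrist','w1')"
```

```text
time: 2.65
position: [0.579, -0.1108, 0.0821]
tool_rot: [0.013, 3.14, 0.007]
ft_force: [0.9, 1.1, 0.5]
grip_width: 0.997
t 2.65 p [ 0.579  -0.1108  0.0821] x [-1.     0.008 -0.002] y [0.008 1.    0.005] z [ 0.002  0.005 -1.   ] F [0.86 1.12 0.51] M [ 0.026  0.021 -0.043] w 0.997 q [-0.39  0.35  0.64  1.79 -0.24  1.08  1.9 ]
step mm 76.4206839867364 deg 0.5272662319614992
[[[0.3,0.1,0.4],[0.0006,-0.0071,0.0761],-1]]
```

View pics/w1.png

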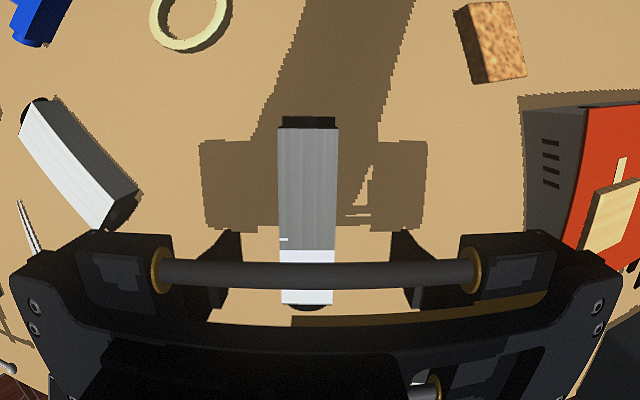

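The wrist view shows weight B between the fingers (column 305, fingers at 220 and 400). I'll descend, grip it at its middle, and lift it to feel for the heavy end.

```bash
python3 -m pendant '[[[0,0,0.4],[0,-0.005,0.025],-1],[[0,0,0],[0,-0.002,0.025],-1],[[0,0,0],[0,0,0.025],-1],[[0,0,0],[0,0,0],-1]]' 40; python3 -c "
from pl import *
show()"; python3 -m pendant '[[[0,0,0],[0,0,0],1],[[0,0,0],[0,0,0],1],[[0,0,0],[0,0,0],1],[[0,0,0],[0,0,0],1]]' 40; python3 -c "
from pl import *
show()"; python3 -m pendant '[[[0,0,0],[0,0,-0.015],1],[[0,0,0],[0,0,-0.015],1],[[0,0,0],[0,0,0],1],[[0,0,0],[0,0,0],1]]' 40; python3 -c "
from pl import *
show(); snap('side','s1')"
```

```text
time: 3.2
position: [0.5784, -0.1173, 0.0063]
tool_rot: [0.023, 3.141, 0.007]
ft_force: [-0.1, 0.1, -0.2]
grip_width: 0.997
t 3.2 p [ 0.5784 -0.1173  0.0063] x [-1.     0.014  0.   ] y [0.014 1.    0.005] z [ 0.     0.005 -1.   ] F [-0.13  0.08 -0.25] M [ 0.004 -0.01   0.022] w 0.997 q [-0.34  0.45  0.61  1.84 -0.32  0.95  1.96]
time: 3.7
position: [0.5803, -0.1192, 0.008]
tool_rot: [0.025, 3.137, 0.006]
ft_force: [-0.2, 0.1, 0.3]
grip_width: 0.627
t 3.7 p [ 0.5803 -0.1192  0.008 ] x [-1.     0.016 -0.004] y [0.016 1.    0.004] z [ 0.004  0.004 -1.   ] F [-0.24  0.1   0.32] M [-0.014  0.018  0.02 ] w 0.627 q [-0.34  0.45  0.61  1.84 -0.32  0.95  1.96]
time: 4.2
position: [0.5791, -0.1191, 0.0369]
tool_rot: [0.025, 3.139, 0.006]
ft_force: [0.6, 0.7, -6.5]
grip_width: 0.453
t 4.2 p [ 0.5791 -0.1191  0.0369] x [-1.     0.016 -0.002] y [0.016 1.    0.004] z [ 0.002  0.004 -1.   ] F [ 0.59  0.69 -6.45] M [ 0.025 -0.171  0.001] w 0.453 q [-0.36  0.41  0.63  1.82 -0.28  1.    1.94]
```

View pics/s1.png

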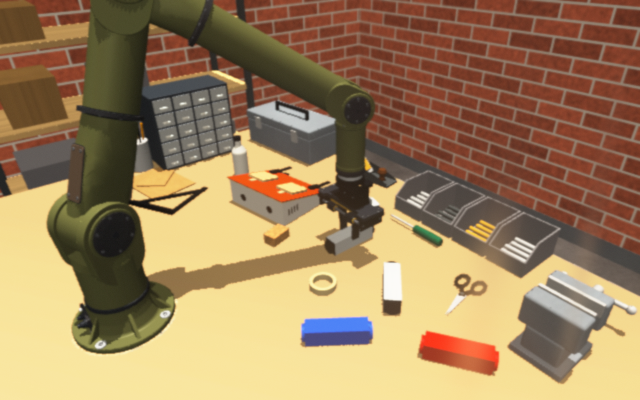

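```bash
for i in 1 2 3; do python3 -m pendant '[[[0,0,0],[0,0,0],1]]' 40 >/dev/null; python3 -c "
from pl import *
show()"; done
```

```text
t 4.38 p [ 0.5792 -0.1191  0.0367] x [-1.     0.016 -0.002] y [0.016 1.    0.004] z [ 0.002  0.004 -1.   ] F [ 0.25 -0.84 -5.82] M [ 0.001 -0.167  0.055] w 0.457 q [-0.36  0.41  0.63  1.82 -0.29  1.    1.94]
t 4.5 p [ 0.5795 -0.1193  0.0371] x [-1.     0.016 -0.003] y [0.016 1.    0.003] z [ 0.003  0.003 -1.   ] F [ 0.02 -0.07 -7.41] M [ 0.03  -0.165  0.025] w 0.457 q [-0.36  0.41  0.63  1.82 -0.29  1.    1.94]
t 4.62 p [ 0.5797 -0.1193  0.0373] x [-1.     0.016 -0.003] y [0.016 1.    0.003] z [ 0.003  0.003 -1.   ] F [ 0.36  0.13 -5.85] M [-0.026 -0.209 -0.018] w 0.451 q [-0.36  0.41  0.63  1.82 -0.29  1.    1.94]
```

Three readings agree on My ≈ -0.17 N m with Fz ≈ -6.4 N, so weight B's heavy end is the near (-x) one. I'll set it down and regrasp with the tool leaning inward.

```bash
python3 -m pendant '[[[0,0,0],[0,0,0.015],1],[[0,0,0],[0,0,0.014],1],[[0,0,0],[0,0,0],-1],[[0,0,0],[0,0,0],-1],[[0,0,0],[0,0,-0.02],-1],[[0,0,0],[0,0,-0.02],-1]]' 40; cat >> pl.py <<'E'
def graspR(u,alpha,y):
    a=np.radians(alpha); return Rzy(np.sin(a)*u+np.cos(a)*np.array([0,0,-1.]),y)
E
python3 -c "
from pl import *
show(); R=graspR(yw(179.1),42,yw(89.1)); g=np.array([.579,-.1185,.024])+yw(179.1)*.015
plan(g+.019*R[:,2]-R[:,2]*.03,R,5,-1); print('next'); plan(g+.019*R[:,2],R,2,-1,g+.019*R[:,2]-R[:,2]*.03,R); print(g+.019*R[:,2])"
```

```text
time: 5.38
position: [0.5798, -0.1196, 0.0498]
tool_rot: [0.025, 3.138, 0.005]
ft_force: [0.7, -0.0, 0.3]
grip_width: 0.825
t 5.38 p [ 0.5798 -0.1196  0.0498] x [-1.     0.016 -0.004] y [0.016 1.    0.003] z [ 0.004  0.003 -1.   ] F [ 0.73 -0.04  0.32] M [ 0.05  -0.016  0.013] w 0.825 q [-0.37  0.39  0.64  1.81 -0.27  1.02  1.93]
step mm 3.9159201002099286 deg 8.440311099013638
[[[0.0,8.4,0.0],[0.0017,0.0002,0.0035],-1],[[0.0,8.4,0.0],[0.0012,0.0002,0.0037],-1],[[0.0,8.4,0.0],[0.0006,0.0002,0.0039],-1],[[0.0,8.4,0.0],[0.0,0.0002,0.0039],-1],[[0.0,8.4,0.0],[-0.0005,0.0002,0.0039],-1]]
next
step mm 14.999999999999986 deg 0.0
[[[0.0,0.0,0.0],[-0.0,0.0,0.015],-1],[[0.0,0.0,0.0],[-0.0,0.0,0.015],-1]]
[ 0.55128994 -0.1180647   0.00988025]
```

```bash
python3 -m pendant '[[[0,8.4,0],[0.0015,0,0.0035],-1],[[0,8.4,0],[0.001,0,0.0035],-1],[[0,8.4,0],[0.0005,0,0.004],-1],[[0,8.4,0],[0,0,0.004],-1],[[0,8.4,0],[-0.0005,0,0.004],-1],[[0,0,0],[0,0,0],-1]]' 40
python3 -c "
from pl import *
show(); R=graspR(yw(179.1),42,yw(89.1)); g=np.array([.579,-.1185,.024])+yw(179.1)*.015
plan(g+.019*R[:,2],R,3,-1);snap('side','s2')"
```

```text
time: 6.12
position: [0.5712, -0.1187, 0.0265]
tool_rot: [-0.016, -2.406, -0.01]
ft_force: [-1.3, -0.1, 0.3]
grip_width: 1.002
t 6.12 p [ 0.5712 -0.1187  0.0265] x [-0.741  0.009  0.671] y [0.015 1.    0.003] z [-0.671  0.012 -0.742] F [-1.3  -0.08  0.25] M [ 0.005 -0.699  0.014] w 1.002 q [-0.19  0.98  0.56  1.15 -0.26  1.84  1.91]
step mm 8.651000211779234 deg 0.07442039834617244
[[[0.0,-0.0,0.1],[0.0012,0.0001,0.0086],-1],[[0.0,-0.0,0.1],[0.0012,0.0001,0.0086],-1],[[0.0,-0.0,0.1],[0.0012,0.0001,0.0086],-1]]
```

View pics/s2.png

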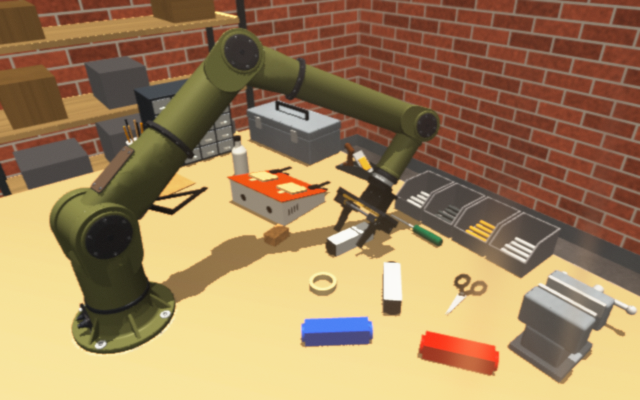

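```bash
python3 -m pendant '[[[0,0,0],[0.001,0,0.0085],-1],[[0,0,0],[0.001,0,0.0085],-1],[[0,0,0],[0.001,0,0.0085],-1],[[0,0,0],[0,0,0],1],[[0,0,0],[0,0,0],1],[[0,0,0],[0,0,0],1],[[0,0,0],[0,0,0],1],[[0,0,0],[0,0,0],1]]' 50
python3 -c "
from pl import *
show()"
```

```text
time: 7.18
position: [0.5526, -0.1188, 0.0137]
tool_rot: [-0.018, -2.412, -0.011]
ft_force: [-0.6, -0.4, 0.3]
grip_width: 0.519
t 7.17 p [ 0.5526 -0.1188  0.0137] x [-0.745  0.01   0.666] y [0.016 1.    0.003] z [-0.666  0.013 -0.746] F [-0.63 -0.41  0.34] M [ 0.    -0.75   0.017] w 0.519 q [-0.2   0.96  0.56  1.22 -0.26  1.78  1.92]
```

```bash
python3 -m pendant '[[[0,0,0],[0,0,0],1],[[0,0,0],[0,0,0],1],[[0,0,0],[0,0,0],1]]' 50
cat >> pl.py <<'E'
def savegrasp(center,u):
    p,R,_=st(); np.savez('/tmp/g.npz',c=R.T@(center-p),u=R.T@u)
def placeR(sgn=1):
    g=np.load('/tmp/g.npz'); ut=g['u']; y=np.array([0,1.,0]); ut=ut-y*(ut@y); ut/=np.linalg.norm(ut)
    B=np.c_[ut,y,np.cross(ut,y)]; W=np.c_[-n,sgn*lat,np.cross(-n,sgn*lat)]; return W@B.T
def tcpfor(center,R): return center-R@np.load('/tmp/g.npz')['c']
def wc():
    p,R,_=st(); g=np.load('/tmp/g.npz'); c=p+R@g['c']; u=R@g['u']; print('weight c',c.round(4),'u',u.round(3),'off',np.degrees(np.arccos(np.clip(-u@n,-1,1))).round(2)); return c
E
python3 -c "
from pl import *
show(); savegrasp(np.array([.5787,-.1185,.020]),yw(179.1)); R=placeR(); print(R.round(3)); p=tcpfor(np.array([.56,-.1185,.25]),R); print(p)
plan(p,R,9,1)"
```

```text
time: 7.55
position: [0.5526, -0.1188, 0.0137]
tool_rot: [-0.018, -2.412, -0.011]
ft_force: [0.4, -0.8, -1.1]
grip_width: 0.454
t 7.55 p [ 0.5526 -0.1188  0.0137] x [-0.746  0.01   0.666] y [0.016 1.    0.003] z [-0.666  0.013 -0.746] F [ 0.36 -0.79 -1.12] M [-0.093 -0.847  0.061] w 0.454 q [-0.2   0.96  0.56  1.22 -0.26  1.78  1.92]
[[-0.815 -0.198  0.544]
 [-0.164  0.98   0.11 ]
 [-0.555  0.    -0.832]]
[ 0.55974129 -0.11933126  0.22312812]
step mm 23.286394215467503 deg 8.480937357042933
[[[0.1,-8.4,-1.5],[0.0149,0.0,-0.0179],1],[[0.1,-8.4,-1.5],[0.0122,0.0003,-0.0199],1],[[0.1,-8.4,-1.5],[0.0091,0.0006,-0.0214],1],[[0.1,-8.4,-1.5],[0.0059,0.0007,-0.0225],1],[[0.1,-8.4,-1.5],[0.0026,0.0008,-0.0231],1],[[0.1,-8.4,-1.5],[-0.0009,0.0007,-0.0233],1],[[0.1,-8.4,-1.5],[-0.0042,0.0006,-0.0229],1],[[0.1,-8.4,-1.5],[-0.0075,0.0004,-0.022],1]]
[[[0.1,-8.4,-1.5],[-0.0107,0.0001,-0.0207],1]]
```

```bash
python3 -m pendant '[[[0,0,0],[0.0155,0,-0.018],1],[[0,-8.4,-1.5],[0.0145,0,-0.018],1],[[0,-8.4,-1.5],[0.012,0.0005,-0.02],1],[[0,-8.4,-1.5],[0.009,0.0005,-0.0215],1],[[0,-8.4,-1.5],[0.006,0.0005,-0.0225],1],[[0,-8.4,-1.5],[0.0025,0.001,-0.023],1],[[0,-8.4,-1.5],[-0.001,0.0005,-0.0235],1],[[0,-8.4,-1.5],[-0.004,0.0005,-0.023],1]]' 50
python3 -c "
from pl import *
show(); wc(); R=placeR(); p=tcpfor(np.array([.56,-.1185,.27]),R); plan(p,R,3,1);snap('side','s3')"
```

```text
time: 8.55
position: [0.5567, -0.1211, 0.2013]
tool_rot: [-0.212, 2.831, 0.094]
ft_force: [-0.4, -1.1, -6.4]
grip_width: 0.456
t 8.55 p [ 0.5567 -0.1211  0.2013] x [-0.944 -0.136 -0.3  ] y [-0.155  0.987  0.042] z [ 0.291  0.086 -0.953] F [-0.4  -1.07 -6.43] M [-0.281  0.742 -0.014] w 0.456 q [-0.4  -0.06  0.66  1.94 -0.15  0.99  2.05]
weight c [ 0.5645 -0.1201  0.227 ] u [-0.51  -0.044 -0.859] off 16.47
step mm 14.004677204973671 deg 5.509664944612923
[[[0.4,-5.4,-1.1],[-0.0052,0.001,-0.013],1],[[0.4,-5.4,-1.1],[-0.0064,0.0008,-0.0124],1],[[0.4,-5.4,-1.1],[-0.0076,0.0006,-0.0117],1]]
```

View pics/s3.png

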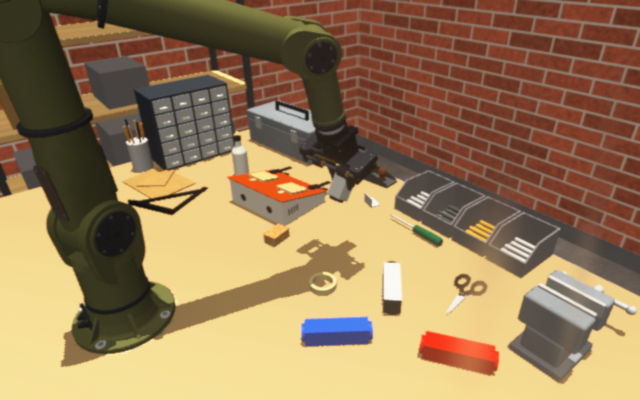

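```bash
python3 -m pendant '[[[0.4,-5.4,-1.1],[-0.005,0.001,-0.013],1],[[0.4,-5.4,-1.1],[-0.0065,0.001,-0.0125],1],[[0.4,-5.4,-1.1],[-0.0075,0.0005,-0.012],1]]' 50
python3 -c "
from pl import *
show(); wc(); R=placeR(); p=tcpfor(PAD['L']+.155*n,R); plan(p,R,11,1)"
```

```text
time: 8.98
position: [0.5589, -0.1188, 0.2412]
tool_rot: [-0.255, 2.547, 0.075]
ft_force: [0.3, -0.1, -6.9]
grip_width: 0.456
t 8.97 p [ 0.5589 -0.1188  0.2412] x [-0.818 -0.166 -0.551] y [-0.198  0.98  -0.001] z [ 0.54   0.108 -0.834] F [ 0.28 -0.13 -6.86] M [-2.220e-01  1.458e+00  1.000e-03] w 0.456 q [-0.37 -0.3   0.61  2.11 -0.12  0.75  2.1 ]
weight c [ 0.5593 -0.1179  0.2681] u [-0.25  -0.052 -0.967] off 0.27
step mm 36.90043362534431 deg 0.024815906428742932
[[[-0.0,-0.0,0.0],[-0.0058,0.0354,0.0086],1],[[-0.0,-0.0,0.0],[-0.0057,0.0354,0.0086],1],[[-0.0,-0.0,0.0],[-0.0057,0.0354,0.0086],1],[[-0.0,-0.0,0.0],[-0.0057,0.0354,0.0086],1],[[-0.0,-0.0,0.0],[-0.0057,0.0354,0.0087],1],[[-0.0,-0.0,0.0],[-0.0057,0.0354,0.0087],1],[[-0.0,-0.0,0.0],[-0.0057,0.0354,0.0087],1],[[-0.0,-0.0,0.0],[-0.0057,0.0354,0.0087],1]]
[[[-0.0,-0.0,0.0],[-0.0057,0.0354,0.0087],1],[[-0.0,-0.0,0.0],[-0.0057,0.0354,0.0087],1],[[-0.0,-0.0,0.0],[-0.0057,0.0354,0.0087],1]]
```

```bash
python3 -m pendant '[[[0,0,0],[-0.0055,0.0355,0.0085],1],[[0,0,0],[-0.006,0.0355,0.0085],1],[[0,0,0],[-0.0055,0.0355,0.0085],1],[[0,0,0],[-0.006,0.0355,0.0085],1],[[0,0,0],[-0.0055,0.0355,0.0085],1],[[0,0,0],[-0.006,0.0355,0.0085],1],[[0,0,0],[-0.0055,0.0355,0.009],1],[[0,0,0],[-0.006,0.0355,0.0085],1]]' 50
python3 -c "
from pl import *
show(); wc(); R=placeR(); p=tcpfor(PAD['L']+.145*n,R); plan(p,R,3,1)"
```

```text
time: 9.98
position: [0.5781, 0.1736, 0.2075]
tool_rot: [-0.252, 2.552, 0.069]
ft_force: [-0.2, -0.4, -6.5]
grip_width: 0.455
t 9.97 p [0.5781 0.1736 0.2075] x [-0.821 -0.165 -0.547] y [-0.195  0.981 -0.005] z [ 0.537  0.103 -0.837] F [-0.16 -0.43 -6.48] M [-0.281  1.405 -0.053] w 0.455 q [-0.35 -0.15 -0.05  2.11  0.19  0.62  1.24]
weight c [0.5785 0.1746 0.2344] u [-0.254 -0.055 -0.966] off 0.58
step mm 37.242277366784876 deg 0.20898476103260719
[[[-0.1,-0.2,-0.0],[-0.0034,0.0356,0.0103],1],[[-0.1,-0.2,-0.0],[-0.0034,0.0356,0.0104],1],[[-0.1,-0.2,-0.0],[-0.0034,0.0356,0.0105],1]]
```

```bash
python3 -m pendant '[[[0,0,0],[-0.0035,0.0355,0.01],1],[[0,0,0],[-0.0035,0.035,0.01],1],[[0,0,0],[-0.0035,0.03,0.01],1],[[0,0,0],[0,0,0],1],[[0,0,0],[0,0,0],1]]' 50
python3 -c "
from pl import *
show(); wc(); R=placeR(); p=tcpfor(PAD['L']+.1*n,R); plan(p,R,3,1); snap('side','s4'); snap('scene','c4')"
```

```text
time: 10.6
position: [0.5844, 0.2758, 0.1889]
tool_rot: [-0.252, 2.549, 0.068]
ft_force: [0.5, 0.0, -7.1]
grip_width: 0.451
t 10.6 p [0.5844 0.2758 0.1889] x [-0.819 -0.165 -0.55 ] y [-0.195  0.981 -0.005] z [ 0.54   0.102 -0.835] F [ 0.48  0.02 -7.1 ] M [-0.275  1.42  -0.086] w 0.451 q [-0.4  -0.02 -0.21  2.03  0.39  0.62  0.9 ]
weight c [0.5848 0.2768 0.2158] u [-0.251 -0.055 -0.967] off 0.45
step mm 15.941946579223112 deg 0.17093873314637703
[[[-0.1,-0.1,0.0],[0.0117,0.0027,0.0105],1],[[-0.1,-0.1,0.0],[0.0117,0.0026,0.0105],1],[[-0.1,-0.1,0.0],[0.0117,0.0026,0.0105],1]]
```

View pics/s4.png

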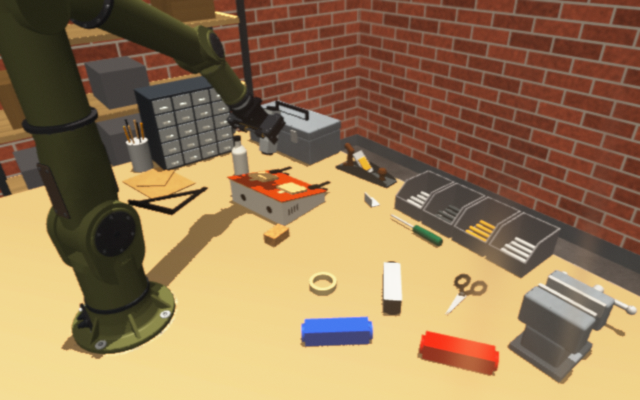

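View pics/c4.png

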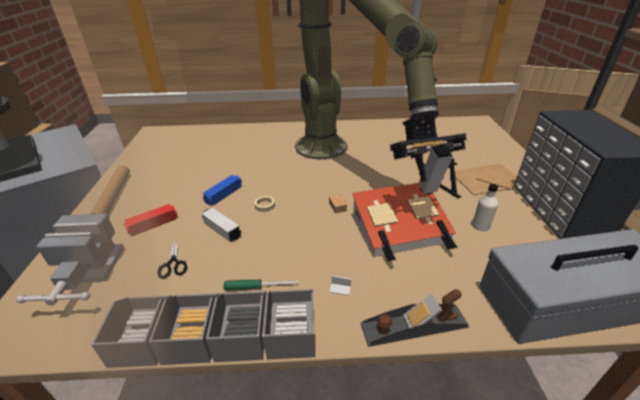

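```bash
cat > ov.py <<'E'
from pl import *
def proj(im,X):
    c=np.c_[X,np.ones(len(X))]@im['world_to_cam'].T; return np.c_[im['fx']*c[:,0]/-c[:,2]+im['cx'], -im['fy']*c[:,1]/-c[:,2]+im['cy']]
def overlay(fn,out,boxes,roi,s=4):
    im=dict(np.load(f'/tmp/{fn}.npz')); x0,y0,x1,y1=roi
    I=cv2.resize(im['color'][y0:y1,x0:x1,::-1],None,fx=s,fy=s,interpolation=cv2.INTER_CUBIC)
    for c,u,y,L,col in boxes:
        u=u/np.linalg.norm(u); v=np.cross(u,y); v/=np.linalg.norm(v); w=np.cross(v,u)
        X=np.array([c+a*u*L/2+b*v*.02+e*w*.02 for a in(-1,1) for b in(-1,1) for e in(-1,1)]); q=((proj(im,X)-[x0,y0]+.5)*s).astype(int)
        for i in range(8):
            for k in (1,2,4):
                if i<i^k: cv2.line(I,tuple(map(int,q[i])),tuple(map(int,q[i^k])),col,1)
    cv2.imwrite(f'pics/{out}.png',I)
E
python3 -c "
from ov import *
c=wc();p,R,_=st();g=np.load('/tmp/g.npz')
overlay('c4','o4',[(c,R@g['u'],R[:,1],.134,(0,255,0))]+[(PAD[k]+n*.02,n,lat,.04,(255,0,0)) for k in 'LR'],(340,120,500,260))"
```

```text
weight c [0.5856 0.2767 0.2169] u [-0.248 -0.053 -0.967] off 0.29
```

View pics/o4.png

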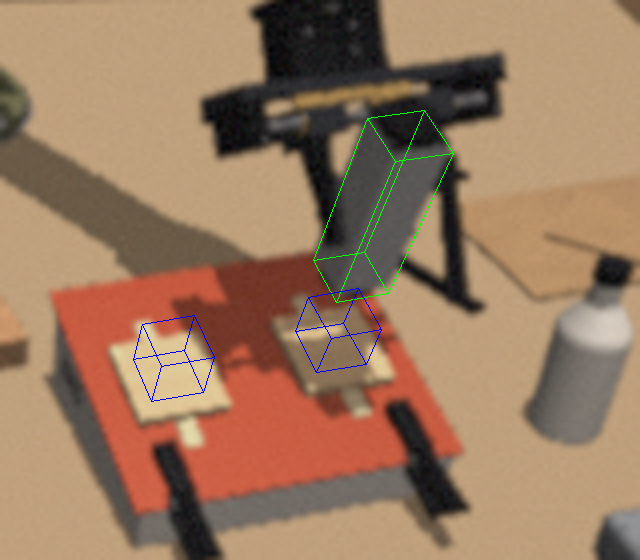

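```bash
python3 -m pendant '[[[-0.1,-0.1,0],[0.0115,0.0025,0.0105],1],[[-0.1,-0.1,0],[0.0115,0.0025,0.0105],1],[[0,0,0],[0.0115,0.0025,0.0105],1],[[0,0,0],[0,0,0],1],[[0,0,0],[0,0,0],1]]' 50
python3 -c "
from ov import *
show(); c=wc(); R=placeR(); p=tcpfor(PAD['L']+.078*n,R); plan(p,R,3,1); snap('side','s5'); snap('scene','c5')
p,R,_=st();g=np.load('/tmp/g.npz')
overlay('c5','o5',[(c,R@g['u'],R[:,1],.134,(0,255,0))]+[(PAD[k]+n*.02,n,lat,.04,(255,0,0)) for k in 'LR'],(340,120,500,260))
overlay('s5','o5s',[(c,R@g['u'],R[:,1],.134,(0,255,0))]+[(PAD[k]+n*.02,n,lat,.04,(255,0,0)) for k in 'LR'],(200,90,360,230))
"
```

```text
time: 11.32
position: [0.5732, 0.2829, 0.1458]
tool_rot: [-0.255, 2.54, 0.078]
ft_force: [0.3, -0.0, -5.9]
grip_width: 0.454
t 11.32 p [0.5732 0.2829 0.1458] x [-0.814 -0.165 -0.557] y [-0.199  0.98   0.   ] z [ 0.546  0.111 -0.83 ] F [ 0.3  -0.04 -5.89] M [-0.305  1.422  0.053] w 0.454 q [-0.41  0.02 -0.22  2.1   0.49  0.53  0.77]
weight c [0.5734 0.2837 0.1726] u [-0.243 -0.049 -0.969] off 0.15
step mm 8.363308425383025 deg 0.05305256782074846
[[[0.0,0.0,0.0],[0.0066,-0.0005,0.0052],1],[[0.0,0.0,0.0],[0.0066,-0.0005,0.0052],1],[[0.0,0.0,0.0],[0.0066,-0.0005,0.0052],1]]
```

View pics/o5.png

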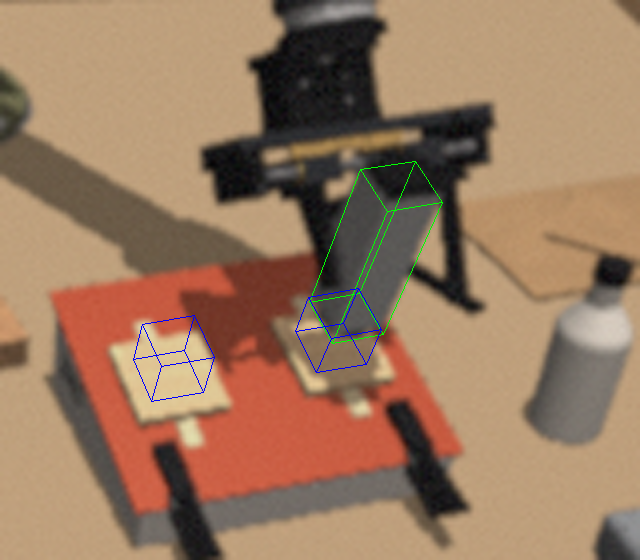

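View pics/o5s.png

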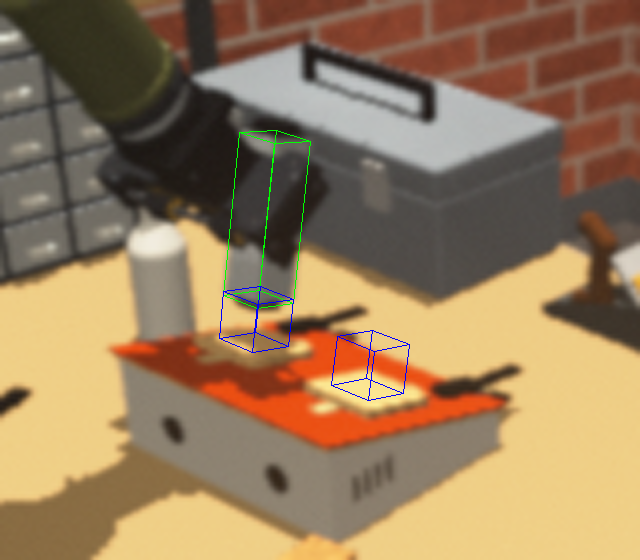

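```bash
python3 -m pendant '[[[0,0,0],[0.0066,-0.0005,0.0052],1],[[0,0,0],[0.0066,-0.0005,0.0052],1],[[0,0,0],[0.0066,-0.0005,0.0052],1],[[0,0,0],[0,0,0],1],[[0,0,0],[0,0,0],1]]' 50
python3 -c "
from ov import *
show(); c=wc(); print((c-PAD['L'])@np.c_[d,lat,n]);R=placeR(); p=tcpfor(PAD['L']+.0745*n,R); plan(p,R,3,1)"
```

```text
time: 12.05
position: [0.5658, 0.2803, 0.1216]
tool_rot: [-0.255, 2.54, 0.078]
ft_force: [-0.2, 0.0, -6.4]
grip_width: 0.458
t 12.05 p [0.5658 0.2803 0.1216] x [-0.814 -0.165 -0.557] y [-0.199  0.98   0.   ] z [ 0.546  0.111 -0.83 ] F [-0.15  0.01 -6.4 ] M [-0.285  1.397  0.022] w 0.458 q [-0.42  0.03 -0.22  2.14  0.55  0.49  0.7 ]
weight c [0.566  0.2811 0.1485] u [-0.243 -0.049 -0.969] off 0.14
[-1.03394528e-05  2.64260309e-04  7.76371240e-02]
step mm 1.0548859337189311 deg 0.053984529820812026
[[[0.0,0.0,0.0],[0.0008,-0.0001,0.0007],1],[[0.0,0.0,0.0],[0.0008,-0.0001,0.0007],1],[[0.0,0.0,0.0],[0.0008,-0.0001,0.0007],1]]
```

```bash
for i in 1 2; do python3 -m pendant '[[[0,0,0],[0.001,0,0.0008],1],[[0,0,0],[0,0,0],1]]' 50|grep -E "posi|force"; done; python3 -c "
from ov import *
show()"
```

```text
position: [0.5653, 0.2801, 0.1204]
ft_force: [0.6, 0.6, -7.0]
position: [0.5648, 0.2799, 0.1189]
ft_force: [0.3, -0.1, -7.0]
t 12.55 p [0.5648 0.2799 0.1189] x [-0.814 -0.165 -0.557] y [-0.199  0.98  -0.   ] z [ 0.545  0.111 -0.831] F [ 0.28 -0.05 -6.96] M [-0.255  1.499 -0.028] w 0.459 q [-0.42  0.03 -0.22  2.14  0.56  0.48  0.7 ]
```

```bash
for i in 1 2 3; do python3 -m pendant '[[[0,0,0],[0.0008,0,0.0007],1],[[0,0,0],[0,0,0],1]]' 50|grep -E "posi|force"; done; python3 -c "
from ov import *
show();wc()"
```

```text
position: [0.5645, 0.2798, 0.1178]
ft_force: [-0.0, 0.3, -6.1]
position: [0.5642, 0.2798, 0.1168]
ft_force: [0.2, -0.6, -7.2]
position: [0.5639, 0.2797, 0.1157]
ft_force: [-0.2, 0.4, -7.0]
t 13.3 p [0.5639 0.2797 0.1157] x [-0.814 -0.165 -0.557] y [-0.199  0.98  -0.   ] z [ 0.545  0.111 -0.831] F [-0.19  0.41 -7.04] M [-0.202  1.447 -0.043] w 0.455 q [-0.42  0.04 -0.22  2.15  0.56  0.48  0.69]
weight c [0.5642 0.2805 0.1426] u [-0.244 -0.05  -0.969] off 0.11
```

```bash
for i in 1 2 3; do python3 -m pendant '[[[0,0,0],[0.0008,0,0.0006],1],[[0,0,0],[0,0,0],1]]' 50|grep -E "posi|force"; done; python3 -c "
from ov import *
show();wc();snap('side','s6');snap('scene','c6')
for f,r in(('s6',(200,90,360,230)),('c6',(340,120,500,260))): overlay(f,'o'+f,[],r)"
```

```text
position: [0.5641, 0.2799, 0.1155]
ft_force: [0.3, -0.6, -4.9]
position: [0.5643, 0.28, 0.1154]
ft_force: [-1.1, -1.3, 0.5]
position: [0.5645, 0.2801, 0.1153]
ft_force: [-2.3, -2.8, 6.1]
t 14.05 p [0.5645 0.2801 0.1153] x [-0.812 -0.165 -0.56 ] y [-0.199  0.98   0.001] z [ 0.548  0.112 -0.829] F [-2.29 -2.83  6.11] M [-0.789  0.7   -0.233] w 0.452 q [-0.42  0.04 -0.22  2.15  0.57  0.47  0.68]
weight c [0.5646 0.2809 0.1422] u [-0.24  -0.048 -0.97 ] off 0.32
```

View pics/os6.png

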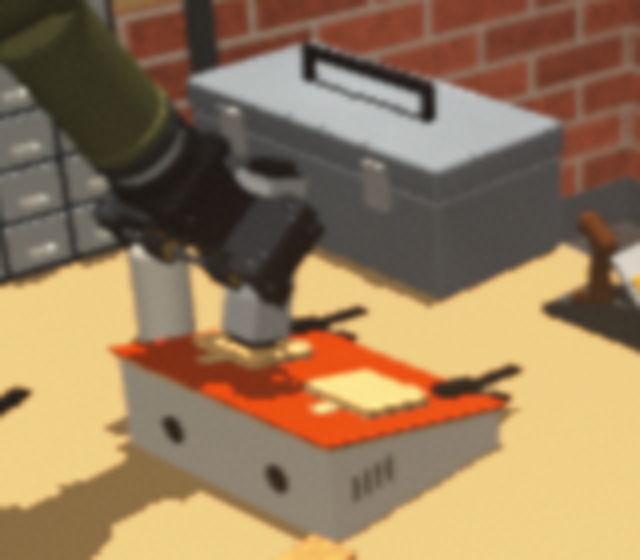

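View pics/oc6.png

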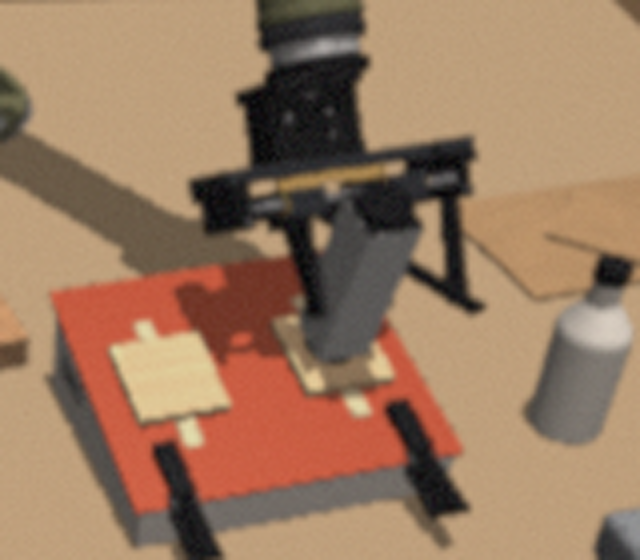

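```bash
python3 -m pendant '[[[0,0,0],[-0.0008,0,-0.0006],1],[[0,0,0],[0,0,0],1],[[0,0,0],[0,0,0],0],[[0,0,0],[0,0,0],0],[[0,0,0],[0,0,0],0],[[0,0,0],[0,0,0],-0.3],[[0,0,0],[0,0,0],-0.3]]' 50;  python3 -c "
from ov import *
show();snap('side','s7');snap('scene','c7')
for f,r in(('s7',(200,90,360,230)),('c7',(340,120,500,260))): overlay(f,'o'+f,[(PAD['L']+n*.075,n,lat,.134,(0,255,0))],r)"
```

```text
time: 15.02
position: [0.5633, 0.2797, 0.1139]
tool_rot: [-0.255, 2.54, 0.078]
ft_force: [-0.3, -0.6, 0.8]
grip_width: 0.62
t 15.03 p [0.5633 0.2797 0.1139] x [-0.814 -0.165 -0.557] y [-0.199  0.98   0.   ] z [ 0.545  0.111 -0.831] F [-0.3  -0.56  0.76] M [-0.062  0.649  0.031] w 0.62 q [-0.42  0.04 -0.22  2.15  0.57  0.48  0.68]
```

View pics/os7.png

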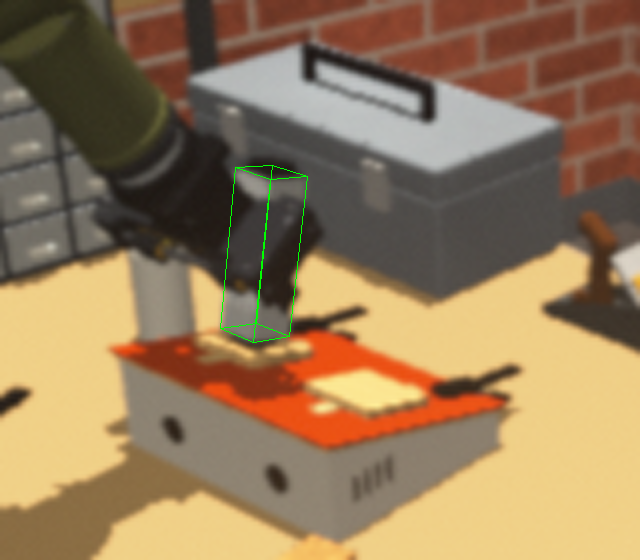

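View pics/oc7.png

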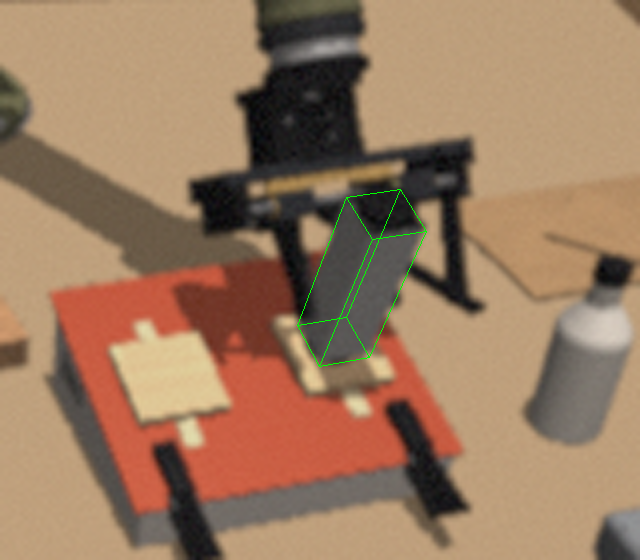

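Released, and the weight stands on the left pad within a pixel or two of the target wireframe. I'll back straight out along the tool axis.

```bash
python3 -m pendant '[[[0,0,0],[0,0,0],-0.6],[[0,0,0],[0,0,0],-0.6],[[0,0,0],[0,0,-0.01],-0.6],[[0,0,0],[0,0,-0.02],-0.6],[[0,0,0],[0,0,-0.03],-0.6],[[0,0,0],[0,0,-0.04],-1],[[0,0,0],[0,0,-0.03],-1]]' 50;  python3 -c "
from ov import *
show();snap('side','s8');snap('scene','c8')
for f,r in(('s8',(200,90,360,230)),('c8',(340,120,500,260))): overlay(f,'o'+f,[(PAD['L']+n*.075,n,lat,.134,(0,255,0))],r)
R=Rzy(np.array([0,0,-1.]),yw(135.3)); plan(np.array([.528,-.3325,.2]),R,16,-1)
R=Rzy(np.array([0,0,-1.]),yw(-44.7)); plan(np.array([.528,-.3325,.2]),R,16,-1)"
```

```text
time: 16.0
position: [0.4916, 0.2655, 0.2242]
tool_rot: [-0.255, 2.539, 0.079]
ft_force: [0.2, 0.3, -0.5]
grip_width: 0.938
t 16.0 p [0.4916 0.2655 0.2242] x [-0.813 -0.165 -0.558] y [-0.2    0.98   0.001] z [ 0.547  0.112 -0.83 ] F [ 0.16  0.29 -0.48] M [-0.023  0.618  0.03 ] w 0.938 q [-0.46 -0.25 -0.24  2.16  0.32  0.72  0.88]
step mm 37.55439676065893 deg 2.9827540586648915
[[[-0.6,2.1,-2.0],[0.0053,-0.0371,-0.0017],-1],[[-0.6,2.1,-2.0],[0.0067,-0.0369,-0.0019],-1],[[-0.6,2.1,-2.0],[0.0081,-0.0366,-0.002],-1],[[-0.6,2.1,-2.0],[0.0095,-0.0363,-0.0021],-1],[[-0.6,2.1,-2.0],[0.0108,-0.0359,-0.0021],-1],[[-0.6,2.1,-2.0],[0.0122,-0.0355,-0.0021],-1],[[-0.6,2.1,-2.0],[0.0135,-0.035,-0.002],-1],[[-0.6,2.1,-2.0],[0.0148,-0.0345,-0.0019],-1]]
[[[-0.6,2.1,-2.0],[0.0161,-0.0339,-0.0017],-1],[[-0.6,2.1,-2.0],[0.0174,-0.0333,-0.0014],-1],[[-0.6,2.1,-2.0],[0.0186,-0.0326,-0.0011],-1],[[-0.6,2.1,-2.0],[0.0198,-0.0319,-0.0008],-1],[[-0.6,2.1,-2.0],[0.0209,-0.0312,-0.0004],-1],[[-0.6,2.1,-2.0],[0.022,-0.0304,0.0001],-1],[[-0.6,2.1,-2.0],[0.0231,-0.0296,0.0005],-1],[[-0.6,2.1,-2.0],[0.0241,-0.0288,0.0011],-1]]
step mm 37.55439676065893 deg 9.23478447567916
[[[2.7,0.8,8.8],[0.0053,-0.0371,-0.0017],-1],[[2.7,0.8,8.8],[-0.0004,-0.0376,0.0001],-1],[[2.7,0.8,8.8],[-0.0062,-0.037,0.0018],-1],[[2.7,0.8,8.8],[-0.0118,-0.0355,0.0034],-1],[[2.7,0.8,8.8],[-0.0171,-0.0331,0.0048],-1],[[2.7,0.8,8.8],[-0.022,-0.0298,0.006],-1],[[2.7,0.8,8.8],[-0.0264,-0.0258,0.007],-1],[[2.7,0.8,8.8],[-0.0301,-0.0211,0.0077],-1]]
[[[2.7,0.8,8.8],[-0.0331,-0.0158,0.0082],-1],[[2.7,0.8,8.8],[-0.0352,-0.0102,0.0083],-1],[[2.7,0.8,8.8],[-0.0364,-0.0043,0.0081],-1],[[2.7,0.8,8.8],[-0.0367,0.0017,0.0077],-1],[[2.7,0.8,8.8],[-0.0361,0.0076,0.0069],-1],[[2.7,0.8,8.8],[-0.0346,0.0134,0.0059],-1],[[2.7,0.8,8.8],[-0.0322,0.0188,0.0047],-1],[[2.7,0.8,8.8],[-0.029,0.0236,0.0033],-1]]
```

View pics/os8.png

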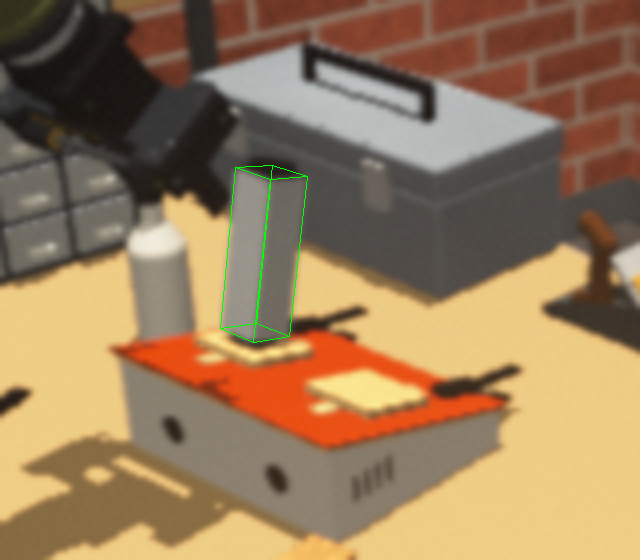

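View pics/oc8.png

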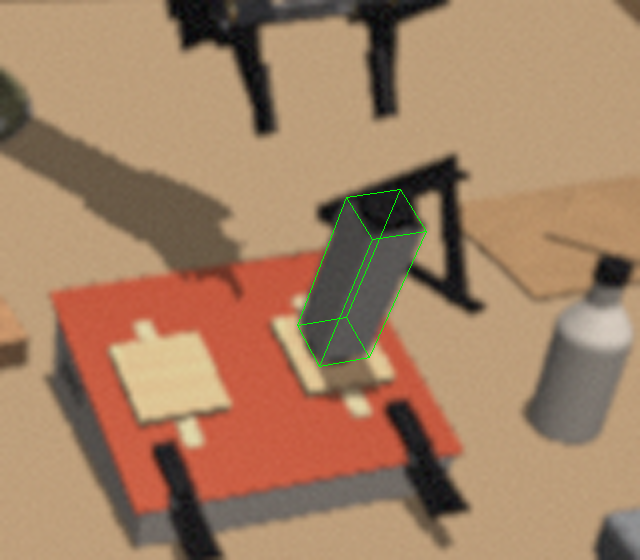

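```bash
python3 -m pendant '[[[0,0,0],[0.005,-0.037,-0.01],-1],[[0,0,0],[0.005,-0.037,-0.01],-1],[[0,0,0],[0.005,-0.037,-0.01],-1],[[0,10,0],[0.005,-0.037,-0.002],-1],[[0,10,0],[0.006,-0.037,-0.002],-1],[[0,10,0],[0.006,-0.037,-0.002],-1]]' 50;  python3 -c "
from ov import *
show()
R=Rzy(np.array([0,0,-1.]),yw(-44.7)); plan(np.array([.528,-.3325,.12]),R,15,-1)"
```

```text
time: 16.85
position: [0.5211, 0.0527, 0.2249]
tool_rot: [-0.302, 3.088, -0.007]
ft_force: [0.3, 0.4, 0.4]
grip_width: 1.002
t 16.85 p [0.5211 0.0527 0.2249] x [-0.98  -0.194 -0.038] y [-0.194  0.981 -0.008] z [ 0.039 -0.    -0.999] F [0.32 0.4  0.43] M [-0.001  0.052  0.053] w 1.002 q [-0.22  0.02  0.06  1.79  0.01  1.29  1.61]
step mm 26.618125620823598 deg 9.72551076003952
[[[0.2,0.1,9.7],[0.0048,-0.0252,0.007],-1],[[0.2,0.1,9.7],[0.0005,-0.0257,0.0071],-1],[[0.2,0.1,9.7],[-0.0039,-0.0253,0.0072],-1],[[0.2,0.1,9.7],[-0.0081,-0.0243,0.0072],-1],[[0.2,0.1,9.7],[-0.0121,-0.0225,0.0073],-1],[[0.2,0.1,9.7],[-0.0158,-0.0202,0.0073],-1],[[0.2,0.1,9.7],[-0.019,-0.0172,0.0074],-1],[[0.2,0.1,9.7],[-0.0216,-0.0137,0.0074],-1]]
[[[0.2,0.1,9.7],[-0.0236,-0.0098,0.0074],-1],[[0.2,0.1,9.7],[-0.0249,-0.0057,0.0074],-1],[[0.2,0.1,9.7],[-0.0256,-0.0014,0.0073],-1],[[0.2,0.1,9.7],[-0.0254,0.003,0.0073],-1],[[0.2,0.1,9.7],[-0.0246,0.0073,0.0072],-1],[[0.2,0.1,9.7],[-0.023,0.0113,0.0072],-1],[[0.2,0.1,9.7],[-0.0208,0.0151,0.0071],-1]]
```

```bash
python3 -m pendant '[[[0.2,0.1,9.7],[0.005,-0.025,0.003],-1],[[0.2,0.1,9.7],[0.0005,-0.0255,0.007],-1],[[0.2,0.1,9.7],[-0.004,-0.0255,0.007],-1],[[0.2,0.1,9.7],[-0.008,-0.0245,0.007],-1],[[0.2,0.1,9.7],[-0.012,-0.0225,0.0075],-1],[[0.2,0.1,9.7],[-0.016,-0.02,0.0075],-1],[[0.2,0.1,9.7],[-0.019,-0.017,0.0075],-1],[[0.2,0.1,9.7],[-0.0215,-0.0135,0.0075],-1]]' 50;  python3 -c "
from ov import *
show()
R=Rzy(np.array([0,0,-1.]),yw(-44.7)); plan(np.array([.528,-.3325,.08]),R,8,-1)"
```

```text
time: 17.85
position: [0.5247, -0.1521, 0.1715]
tool_rot: [1.715, 2.602, -0.006]
ft_force: [0.2, 0.4, 0.5]
grip_width: 1.003
t 17.85 p [ 0.5247 -0.1521  0.1715] x [-0.394  0.919 -0.023] y [0.919 0.394 0.011] z [ 0.019 -0.017 -1.   ] F [0.21 0.43 0.48] M [-0.076  0.105  0.002] w 1.003 q [-0.03  0.11  0.28  1.81 -0.02  1.2   0.66]
step mm 25.284863421146703 deg 8.492858651318665
[[[0.2,0.1,8.5],[-0.0206,-0.0086,0.0118],-1],[[0.2,0.1,8.5],[-0.0217,-0.0055,0.0118],-1],[[0.2,0.1,8.5],[-0.0223,-0.0022,0.0118],-1],[[0.2,0.1,8.5],[-0.0224,0.0012,0.0117],-1],[[0.2,0.1,8.5],[-0.022,0.0045,0.0117],-1],[[0.2,0.1,8.5],[-0.0211,0.0077,0.0116],-1],[[0.2,0.1,8.5],[-0.0197,0.0108,0.0116],-1],[[0.2,0.1,8.5],[-0.0179,0.0136,0.0115],-1]]
```

```bash
python3 -m pendant '[[[0.2,0.1,8.5],[-0.0205,-0.0085,0.0115],-1],[[0.2,0.1,8.5],[-0.0215,-0.0055,0.0115],-1],[[0.2,0.1,8.5],[-0.0225,-0.002,0.0115],-1],[[0.2,0.1,8.5],[-0.0225,0.001,0.0115],-1],[[0.2,0.1,8.5],[-0.022,0.0045,0.0115],-1],[[0.2,0.1,8.5],[-0.021,0.0075,0.0115],-1],[[0.2,0.1,8.5],[-0.0195,0.011,0.0115],-1],[[0,0,0],[0,0,0],-1]]' 50;  python3 -c "
from ov import *
show()
R=Rzy(np.array([0,0,-1.]),yw(-44.7)); plan(np.array([.528,-.3325,.06]),R,2,-1);snap('wrist','w9')"
```

```text
time: 18.85
position: [0.527, -0.3107, 0.0924]
tool_rot: [2.799, 1.424, -0.01]
ft_force: [0.3, 0.0, -1.1]
grip_width: 1.0
t 18.85 p [ 0.527  -0.3107  0.0924] x [ 0.589  0.808 -0.006] y [ 0.808 -0.589 -0.002] z [-0.005 -0.004 -1.   ] F [ 0.26  0.03 -1.09] M [-0.07   0.187 -0.008] w 1.0 q [ 0.1   0.36  0.47  1.72 -0.17  1.11 -0.01]
step mm 19.530583224412112 deg 4.315232991121714
[[[-0.0,0.2,4.3],[-0.0084,0.0069,0.0162],-1],[[-0.0,0.2,4.3],[-0.0079,0.0075,0.0162],-1]]
```

View pics/w9.png

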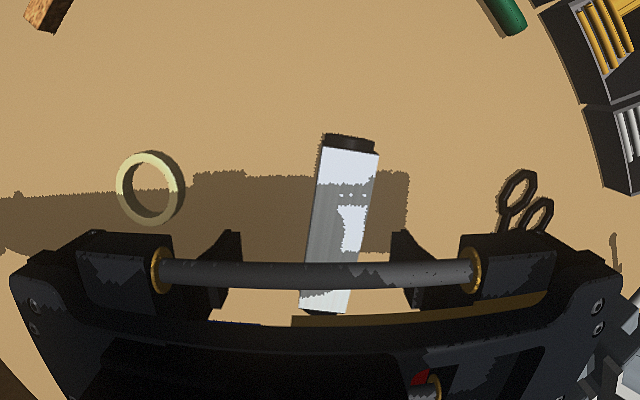

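```bash
python3 -m pendant '[[[0,0.2,4.3],[-0.0085,0.007,0.015],-1],[[0,0.2,4.3],[-0.008,0.0075,0.015],-1],[[0,0,0],[0,0,0],-1]]' 50;  python3 -c "
from ov import *
show()
R=Rzy(np.array([0,0,-1.]),yw(-44.7)); plan(np.array([.528,-.3325,.006]),R,3,-1);
for f in ('scene','side'):
  im=dict(np.load(f'/tmp/{f}0.npz')); P=cloud(im); C=im['color'].astype(int); 
  for nm,a,b in(('red',0,2),('blue',2,0)):
    m=(C[...,a]>90)&(C[...,a]>1.8*C[...,b])&(C[...,a]>1.6*C[...,1])&(P[...,1]<-.2)&(P[...,0]>.3)&(P[...,0]<.7)&(P[...,2]>.03)&(P[...,2]<.06)
    if m.sum()>20: print(f,nm,m.sum(),cv2.minAreaRect((P[m][:,:2]*1000).astype(np.float32)))
"
```

```text
time: 19.27
position: [0.5293, -0.3299, 0.0633]
tool_rot: [-2.894, -1.216, -0.003]
ft_force: [0.3, 1.0, 0.4]
grip_width: 0.998
t 19.27 p [ 0.5293 -0.3299  0.0633] x [0.7   0.714 0.003] y [ 0.714 -0.7   -0.002] z [ 0.001  0.003 -1.   ] F [0.26 1.02 0.39] M [-0.056  0.122  0.02 ] w 0.998 q [ 0.12  0.42  0.49  1.71 -0.22  1.07 -0.09]
step mm 19.13377034851144 deg 0.11789458123121023
[[[-0.0,-0.1,0.1],[-0.001,0.0003,0.0191],-1],[[-0.0,-0.1,0.1],[-0.001,0.0003,0.0191],-1],[[-0.0,-0.1,0.1],[-0.0009,0.0003,0.0191],-1]]
scene red 480 ((490.8004455566406, -555.302734375), (46.908138275146484, 148.08248901367188), 32.16108703613281)
scene blue 254 ((345.64727783203125, -361.2040710449219), (39.586368560791016, 132.79791259765625), 50.492191314697266)
side red 1424 ((488.6506042480469, -556.1314697265625), (45.561004638671875, 149.86026000976562), 33.51469421386719)
side blue 837 ((341.84808349609375, -364.9981384277344), (42.72536849975586, 129.78431701660156), 51.43140411376953)
```

```bash
python3 -m pendant '[[[0,0,0],[-0.001,0.0005,0.019],-1],[[0,0,0],[-0.001,0.0005,0.019],-1],[[0,0,0],[-0.001,0,0.019],-1],[[0,0,0],[0,0,0],1],[[0,0,0],[0,0,0],1],[[0,0,0],[0,0,0],1],[[0,0,0],[0,0,0],1],[[0,0,0],[0,0,0],1]]' 40; python3 -m pendant '[[[0,0,0],[0,0,0],1],[[0,0,0],[0,0,0],1],[[0,0,0],[0,0,-0.012],1],[[0,0,0],[0,0,-0.013],1],[[0,0,0],[0,0,0],1],[[0,0,0],[0,0,0],1],[[0,0,0],[0,0,0],1]]' 40;python3 -c "
from pl import *
show()";  python3 -m pendant '[[[0,0,0],[0,0,0],1]]' 40 >/dev/null; python3 -c "
from pl import *
show()"; python3 -m pendant '[[[0,0,0],[0,0,0],1]]' 40 >/dev/null; python3 -c "
from pl import *
show()"
```

```text
time: 20.27
position: [0.5289, -0.3336, 0.0075]
tool_rot: [-2.897, -1.213, -0.006]
ft_force: [-0.4, 0.6, -0.3]
grip_width: 0.519
time: 21.15
position: [0.5282, -0.3333, 0.0316]
tool_rot: [-2.896, -1.213, -0.004]
ft_force: [-0.1, -0.5, -6.2]
grip_width: 0.455
t 21.15 p [ 0.5282 -0.3333  0.0316] x [0.702 0.713 0.003] y [ 0.713 -0.702 -0.001] z [ 0.002  0.003 -1.   ] F [-0.14 -0.47 -6.24] M [-0.253  0.209  0.001] w 0.455 q [ 0.14  0.46  0.48  1.73 -0.25  1.01 -0.07]
t 21.27 p [ 0.5283 -0.3334  0.0317] x [0.702 0.713 0.003] y [ 0.713 -0.702 -0.001] z [ 0.002  0.003 -1.   ] F [-0.55 -0.41 -5.59] M [-0.236  0.253 -0.018] w 0.458 q [ 0.14  0.46  0.48  1.73 -0.25  1.01 -0.07]
t 21.4 p [ 0.5285 -0.3335  0.0319] x [0.702 0.713 0.003] y [ 0.713 -0.702 -0.   ] z [ 0.002  0.002 -1.   ] F [ 0.41 -0.35 -5.65] M [-0.211  0.227 -0.039] w 0.455 q [ 0.14  0.46  0.48  1.73 -0.25  1.01 -0.07]
```

Weight A's moment (Mx ≈ -0.23, My ≈ +0.23 with Fz ≈ -5.8 N) puts its heavy end on the far (+x+y) side. I'll set it down and regrasp leaning that way.

```bash
python3 -m pendant '[[[0,0,0],[0,0,0.0125],1],[[0,0,0],[0,0,0.0115],1],[[0,0,0],[0,0,0],-1],[[0,0,0],[0,0,0],-1],[[0,0,0],[0,0,0],-1],[[0,0,0],[0,0,-0.02],-1],[[0,0,0],[0,0,-0.02],-1]]' 40
python3 -c "
from pl import *
show(); u=yw(45.3); R=graspR(u,42,yw(-44.7)); g=np.array([.5283,-.333,.024])+u*.015
plan(g+.019*R[:,2]-R[:,2]*.03,R,5,-1); print(g+.019*R[:,2])"
```

```text
time: 22.28
position: [0.5289, -0.334, 0.0501]
tool_rot: [-2.898, -1.213, -0.006]
ft_force: [-1.2, -0.7, -0.2]
grip_width: 0.932
t 22.27 p [ 0.5289 -0.334   0.0501] x [0.702 0.713 0.004] y [ 0.713 -0.702  0.001] z [ 0.004  0.002 -1.   ] F [-1.23 -0.73 -0.25] M [-0.137  0.066 -0.007] w 0.932 q [ 0.13  0.43  0.49  1.72 -0.23  1.04 -0.08]
step mm 3.9239854990253926 deg 8.357279048264703
[[[0.0,8.4,0.0],[0.0016,-0.0002,0.0036],-1],[[0.0,8.4,0.0],[0.001,-0.0002,0.0038],-1],[[0.0,8.4,0.0],[0.0005,-0.0002,0.0039],-1],[[0.0,8.4,0.0],[-0.0001,-0.0002,0.0039],-1],[[0.0,8.4,0.0],[-0.0007,-0.0002,0.0039],-1]]
[ 0.54779352 -0.31330127  0.00988025]
```

```bash
python3 -m pendant '[[[0,8.4,0],[0.0015,0,0.0035],-1],[[0,8.4,0],[0.001,0,0.0035],-1],[[0,8.4,0],[0.0005,0,0.004],-1],[[0,8.4,0],[0,0,0.004],-1],[[0,8.4,0],[-0.0005,-0.0005,0.004],-1],[[0,0,0],[0,0,0],-1]]' 40
python3 -c "
from pl import *
show();  u=yw(45.3); R=graspR(u,42,yw(-44.7)); g=np.array([.5283,-.333,.024])+u*.015
plan(g+.019*R[:,2],R,3,-1);snap('side','s10')"
```

```text
time: 23.02
position: [0.5309, -0.3307, 0.0292]
tool_rot: [-2.493, -1.034, -0.956]
ft_force: [-0.0, 0.1, 0.2]
grip_width: 0.996
t 23.02 p [ 0.5309 -0.3307  0.0292] x [0.525 0.525 0.67 ] y [ 0.708 -0.706 -0.002] z [ 0.471  0.476 -0.743] F [-0.03  0.14  0.16] M [-0.623  0.675 -0.013] w 0.996 q [ 0.7   0.55  0.27  1.78 -0.96  1.2   0.7 ]
step mm 10.343459110896335 deg 0.08267639916026129
[[[0.0,-0.0,-0.1],[0.0017,-0.0001,0.0102],-1],[[0.0,-0.0,-0.1],[0.0017,-0.0001,0.0102],-1],[[0.0,-0.0,-0.1],[0.0017,-0.0001,0.0102],-1]]
```

View pics/s10.png

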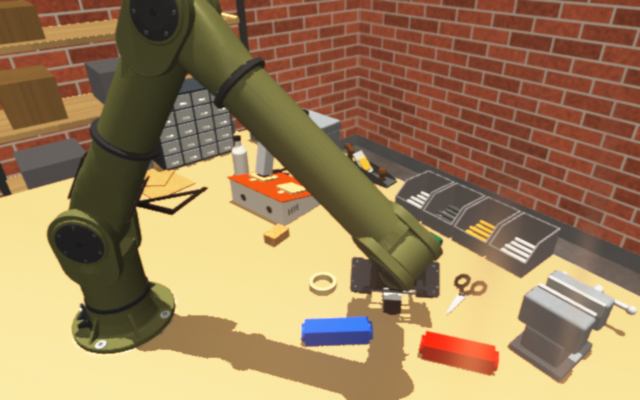

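```bash
python3 -m pendant '[[[0,0,0],[0.0015,0,0.01],-1],[[0,0,0],[0.0015,0,0.01],-1],[[0,0,0],[0.0015,0,0.01],-1],[[0,0,0],[0,0,0],1],[[0,0,0],[0,0,0],1],[[0,0,0],[0,0,0],1],[[0,0,0],[0,0,0],1],[[0,0,0],[0,0,0],1]]' 50;python3 -m pendant '[[[0,0,0],[0,0,0],1],[[0,0,0],[0,0,0],1],[[0,0,0],[0,0,0],1]]' 50
python3 -c "
from pl import *
show(); savegrasp(np.array([.5283,-.333,.020]),yw(45.3)); print(np.load('/tmp/g.npz')['c'])
u=yw(45.3); R=graspR(u,-33,yw(-44.7)); R0=st()[1]; 
p=tcpfor(np.array([.54,-.3,.25]),R); plan(p,R,9,1)"
```

```text
time: 24.08
position: [0.5503, -0.311, 0.0113]
tool_rot: [-2.488, -1.042, -0.96]
ft_force: [0.4, 0.4, -0.4]
grip_width: 0.516
time: 24.45
position: [0.5504, -0.3109, 0.0113]
tool_rot: [-2.488, -1.042, -0.96]
ft_force: [-1.1, 0.3, 1.1]
grip_width: 0.455
t 24.45 p [ 0.5504 -0.3109  0.0113] x [0.52  0.528 0.672] y [ 0.712 -0.702  0.   ] z [ 0.471  0.478 -0.741] F [-1.1   0.27  1.1 ] M [-0.609  0.676  0.014] w 0.455 q [ 0.67  0.57  0.25  1.79 -0.98  1.15  0.7 ]
[-0.01731112 -0.00021118 -0.02743023]
step mm 22.977186575565764 deg 8.354804274712167
[[[0.0,-8.4,0.0],[0.0154,-0.0016,-0.017],1],[[0.0,-8.4,0.0],[0.0128,-0.0016,-0.019],1],[[0.0,-8.4,0.0],[0.0099,-0.0016,-0.0207],1],[[0.0,-8.4,0.0],[0.0068,-0.0017,-0.0219],1],[[0.0,-8.4,0.0],[0.0035,-0.0017,-0.0226],1],[[0.0,-8.4,0.0],[0.0002,-0.0017,-0.0229],1],[[0.0,-8.4,0.0],[-0.0032,-0.0017,-0.0227],1],[[0.0,-8.4,0.0],[-0.0064,-0.0017,-0.022],1]]
[[[0.0,-8.4,0.0],[-0.0096,-0.0017,-0.0208],1]]
```

```bash
python3 -m pendant '[[[0,0,0],[0.0155,-0.001,-0.017],1],[[0,-8.4,0],[0.0155,-0.0015,-0.017],1],[[0,-8.4,0],[0.013,-0.0015,-0.019],1],[[0,-8.4,0],[0.01,-0.0015,-0.0205],1],[[0,-8.4,0],[0.007,-0.0015,-0.022],1],[[0,-8.4,0],[0.0035,-0.0015,-0.0225],1],[[0,0,0],[0,0,-0.0225],1],[[0,0,0],[0,0,-0.0225],1]]' 50
python3 -c "
from pl import *
show(); wc(); R=placeR(); p=tcpfor(np.array([.58,0,.27]),R); plan(p,R,16,1)"
```

```text
time: 25.45
position: [0.5446, -0.3019, 0.1947]
tool_rot: [-2.894, -1.214, -0.004]
ft_force: [-0.2, -1.0, -6.7]
grip_width: 0.456
t 25.45 p [ 0.5446 -0.3019  0.1947] x [0.701 0.714 0.004] y [ 0.714 -0.701 -0.002] z [ 0.001  0.004 -1.   ] F [-0.2  -0.98 -6.69] M [-0.217  0.171 -0.007] w 0.456 q [ 0.11  0.29  0.43  1.58 -0.13  1.3  -0.21]
weight c [ 0.5323 -0.3142  0.2221] u [ 0.521  0.53  -0.669] off 60.43
step mm 19.20793589505982 deg 9.212569672983028
[[[-2.6,-0.8,-8.8],[0.0151,-0.0116,-0.0026],1],[[-2.6,-0.8,-8.8],[0.0166,-0.0091,-0.0033],1],[[-2.6,-0.8,-8.8],[0.0177,-0.0063,-0.0039],1],[[-2.6,-0.8,-8.8],[0.0184,-0.0033,-0.0044],1],[[-2.6,-0.8,-8.8],[0.0186,-0.0002,-0.0047],1],[[-2.6,-0.8,-8.8],[0.0183,0.0028,-0.0049],1],[[-2.6,-0.8,-8.8],[0.0176,0.0058,-0.005],1],[[-2.6,-0.8,-8.8],[0.0164,0.0087,-0.0049],1]]
[[[-2.6,-0.8,-8.8],[0.0148,0.0113,-0.0047],1],[[-2.6,-0.8,-8.8],[0.0128,0.0136,-0.0043],1],[[-2.6,-0.8,-8.8],[0.0105,0.0156,-0.0038],1],[[-2.6,-0.8,-8.8],[0.008,0.0172,-0.0032],1],[[-2.6,-0.8,-8.8],[0.0052,0.0183,-0.0025],1],[[-2.6,-0.8,-8.8],[0.0023,0.019,-0.0017],1],[[-2.6,-0.8,-8.8],[-0.0007,0.0192,-0.0008],1],[[-2.6,-0.8,-8.8],[-0.0036,0.0189,0.0001],1]]
```

```bash
python3 -m pendant '[[[-2.6,-0.8,-8.8],[0.015,-0.0115,-0.0025],1],[[-2.6,-0.8,-8.8],[0.0165,-0.009,-0.0035],1],[[-2.6,-0.8,-8.8],[0.0175,-0.0065,-0.004],1],[[-2.6,-0.8,-8.8],[0.0185,-0.0035,-0.0045],1],[[-2.6,-0.8,-8.8],[0.0185,0,-0.0045],1],[[-2.6,-0.8,-8.8],[0.0185,0.003,-0.005],1],[[-2.6,-0.8,-8.8],[0.0175,0.006,-0.005],1],[[-2.6,-0.8,-8.8],[0.0165,0.0085,-0.005],1]]' 50
python3 -m pendant '[[[-2.6,-0.8,-8.8],[0.015,0.0115,-0.0045],1],[[-2.6,-0.8,-8.8],[0.013,0.0135,-0.0045],1],[[-2.6,-0.8,-8.8],[0.0105,0.0155,-0.004],1],[[-2.6,-0.8,-8.8],[0.008,0.017,-0.003],1]]' 50
python3 -c "
from pl import *
show(); wc(); R=placeR(); p=tcpfor(PAD['R']+.16*n,R); plan(p,R,8,1)"
```

```text
time: 26.45
position: [0.5608, -0.1518, 0.2149]
tool_rot: [1.461, 2.375, 0.054]
ft_force: [-0.0, 0.0, -6.1]
grip_width: 0.455
time: 26.95
position: [0.5691, -0.0766, 0.2251]
tool_rot: [0.604, 2.585, 0.069]
ft_force: [0.3, 0.4, -5.4]
grip_width: 0.45
t 26.95 p [ 0.5691 -0.0766  0.2251] x [-0.787  0.43  -0.443] y [0.405 0.901 0.154] z [ 0.466 -0.058 -0.883] F [ 0.27  0.42 -5.36] M [0.089 1.087 0.074] w 0.45 q [-0.18 -0.2   0.22  2.08  0.11  0.78  1.1 ]
weight c [ 0.5698 -0.0827  0.257 ] u [-0.269  0.281 -0.921] off 19.28
step mm 30.082413884634942 deg 4.59264696418567
[[[-1.3,-0.5,-4.4],[0.01,0.0281,0.0041],1],[[-1.3,-0.5,-4.4],[0.0078,0.0287,0.0046],1],[[-1.3,-0.5,-4.4],[0.0057,0.0291,0.0052],1],[[-1.3,-0.5,-4.4],[0.0035,0.0293,0.0058],1],[[-1.3,-0.5,-4.4],[0.0013,0.0293,0.0065],1],[[-1.3,-0.5,-4.4],[-0.0009,0.0292,0.0071],1],[[-1.3,-0.5,-4.4],[-0.0031,0.0289,0.0078],1],[[-1.3,-0.5,-4.4],[-0.0052,0.0284,0.0085],1]]
```

```bash
python3 -m pendant '[[[-2.1,-0.8,-7],[0.01,0.028,0.002],1],[[-2.1,-0.8,-7],[0.0065,0.029,0.003],1],[[-2.1,-0.8,-7],[0.003,0.0295,0.004],1],[[-2.1,-0.8,-7],[-0.0005,0.0295,0.005],1],[[-2,-0.8,-7],[-0.004,0.029,0.006],1],[[0,0,0],[-0.006,0.028,0.007],1]]' 50
python3 -c "
from pl import *
show(); wc(); R=placeR(); p=tcpfor(PAD['R']+.14*n,R); plan(p,R,4,1)"
```

```text
time: 27.7
position: [0.5952, 0.0984, 0.2127]
tool_rot: [-0.246, 2.545, 0.074]
ft_force: [0.1, 0.2, -5.9]
grip_width: 0.454
t 27.7 p [0.5952 0.0984 0.2127] x [-0.818 -0.159 -0.553] y [-0.191  0.982  0.   ] z [ 0.543  0.106 -0.833] F [ 0.14  0.16 -5.92] M [-0.157  1.352  0.003] w 0.454 q [-0.38 -0.18  0.15  2.12  0.08  0.61  1.49]
weight c [0.5945 0.098  0.2452] u [-0.242 -0.045 -0.969] off 0.36
step mm 17.574836283917826 deg 0.11677323402085488
[[[-0.1,0.1,-0.1],[0.0001,0.0139,0.0108],1],[[-0.1,0.1,-0.1],[0.0001,0.0138,0.0108],1],[[-0.1,0.1,-0.1],[0.0001,0.0138,0.0108],1],[[-0.1,0.1,-0.1],[0.0,0.0138,0.0109],1]]
```

```bash
python3 -m pendant '[[[-0.1,0.1,-0.1],[0,0.014,0.011],1],[[-0.1,0.1,-0.1],[0,0.014,0.011],1],[[-0.1,0.1,-0.1],[0,0.0135,0.011],1],[[0,0,0],[0,0.012,0.011],1],[[0,0,0],[0,0,0],1],[[0,0,0],[0,0,0],1]]' 50
python3 -c "
from ov import *
show(); c=wc(); R=placeR(); p=tcpfor(PAD['R']+.1*n,R); plan(p,R,4,1); snap('side','s11'); snap('scene','c11')
p,R,_=st();g=np.load('/tmp/g.npz')
for f,r in(('s11',(200,90,360,230)),('c11',(340,120,500,260))): overlay(f,'o'+f,[(PAD['L']+n*.075,n,lat,.134,(255,0,0)),(c,R@g['u'],R[:,1],.134,(0,255,0))],r)"
```

```text
time: 28.45
position: [0.6103, 0.1551, 0.1775]
tool_rot: [-0.256, 2.546, 0.077]
ft_force: [-0.4, 0.2, -5.9]
grip_width: 0.454
t 28.45 p [0.6103 0.1551 0.1775] x [-0.817 -0.166 -0.552] y [-0.199  0.98   0.   ] z [ 0.541  0.11  -0.834] F [-0.45  0.17 -5.86] M [-0.286  1.375  0.016] w 0.454 q [-0.4  -0.07  0.07  2.11  0.16  0.53  1.32]
weight c [0.6097 0.1547 0.21  ] u [-0.243 -0.047 -0.969] off 0.21
step mm 10.444933935892825 deg 0.0458994754205317
[[[0.0,0.0,0.0],[0.008,0.0007,0.0066],1],[[0.0,0.0,0.0],[0.008,0.0007,0.0066],1],[[0.0,0.0,0.0],[0.008,0.0007,0.0066],1],[[0.0,0.0,0.0],[0.008,0.0007,0.0066],1]]
```

View pics/os11.png

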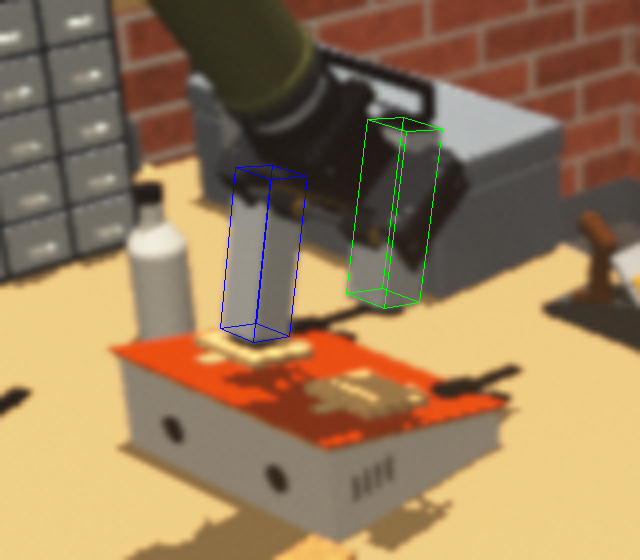

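View pics/oc11.png

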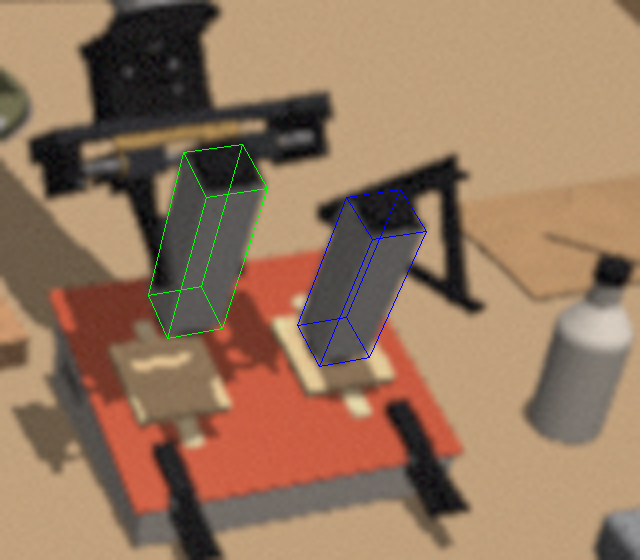

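```bash
python3 -m pendant '[[[0,0,0],[0.008,0.0005,0.0065],1],[[0,0,0],[0.008,0.0005,0.0065],1],[[0,0,0],[0.008,0.001,0.0065],1],[[0,0,0],[0.008,0.0005,0.0065],1],[[0,0,0],[0.006,0,0.0045],1],[[0,0,0],[0.005,0,0.004],1],[[0,0,0],[0,0,0],1],[[0,0,0],[0,0,0],1]]' 50
python3 -c "
from ov import *
show(); c=wc(); print((c-PAD['R'])@np.c_[d,lat,n]); R=placeR(); p=tcpfor(PAD['R']+.075*n,R); plan(p,R,4,1)"
```

```text
time: 29.55
position: [0.5948, 0.1554, 0.1259]
tool_rot: [-0.257, 2.543, 0.078]
ft_force: [-0.1, 0.0, -6.1]
grip_width: 0.455
t 29.55 p [0.5948 0.1554 0.1259] x [-0.816 -0.167 -0.554] y [-0.2   0.98  0.  ] z [ 0.543  0.111 -0.832] F [-0.11  0.   -6.1 ] M [-0.216  1.376 -0.06 ] w 0.455 q [-0.4  -0.04  0.05  2.2   0.21  0.41  1.26]
weight c [0.594  0.155  0.1583] u [-0.24  -0.046 -0.97 ] off 0.36
[-8.71411276e-05  6.80883358e-04  8.78048006e-02]
step mm 3.219029831357673 deg 0.09359790255224497
[[[0.0,0.1,0.0],[0.0024,-0.0002,0.0021],1],[[0.0,0.1,0.0],[0.0024,-0.0002,0.0021],1],[[0.0,0.1,0.0],[0.0024,-0.0002,0.0021],1],[[0.0,0.1,0.0],[0.0024,-0.0002,0.0021],1]]
```

```bash
python3 -m pendant '[[[0,0.1,0],[0.0024,-0.0002,0.002],1],[[0,0.1,0],[0.0024,-0.0002,0.002],1],[[0,0.1,0],[0.0024,-0.0002,0.002],1],[[0,0,0],[0,0,0],1]]' 50 | grep -E "posi|force"; for i in 1 2 3 4; do python3 -m pendant '[[[0,0,0],[0.0008,0,0.0006],1],[[0,0,0],[0,0,0],1]]' 50|grep -E "posi|force"; done; python3 -c "
from ov import *
show(); c=wc(); print((c-PAD['R'])@np.c_[d,lat,n])"
```

```text
position: [0.5915, 0.1539, 0.1158]
ft_force: [-0.5, 0.5, -6.5]
position: [0.5915, 0.154, 0.1154]
ft_force: [-0.3, -0.6, -5.4]
position: [0.5915, 0.154, 0.1149]
ft_force: [1.0, -0.3, -5.0]
position: [0.5917, 0.1541, 0.1148]
ft_force: [-1.1, -0.5, -0.3]
position: [0.592, 0.1542, 0.1148]
ft_force: [-1.5, -1.0, 5.4]
t 31.05 p [0.592  0.1542 0.1148] x [-0.817 -0.167 -0.552] y [-0.2    0.98   0.001] z [ 0.541  0.111 -0.834] F [-1.46 -1.02  5.4 ] M [-0.248  0.717 -0.084] w 0.454 q [-0.4  -0.03  0.05  2.21  0.22  0.39  1.25]
weight c [0.5914 0.1539 0.1472] u [-0.242 -0.046 -0.969] off 0.25
[-4.14253735e-05  1.01097189e-04  7.63014789e-02]
```

Contact came at 76 mm off the pad's face, in place laterally. I'll ease the press and release.

```bash
python3 -m pendant '[[[0,0,0],[-0.0008,0,-0.0006],1],[[0,0,0],[0,0,0],1],[[0,0,0],[0,0,0],0],[[0,0,0],[0,0,0],0],[[0,0,0],[0,0,0],0],[[0,0,0],[0,0,0],-0.3],[[0,0,0],[0,0,0],-0.3]]' 50;  python3 -c "
from ov import *
show();snap('side','s12');snap('scene','c12')
for f,r in(('s12',(200,90,360,230)),('c12',(340,120,500,260))): overlay(f,'o'+f,[(PAD[k]+n*.075,n,lat,.134,(0,255,0)) for k in 'LR'],r)"
```

```text
time: 31.92
position: [0.5907, 0.1539, 0.1135]
tool_rot: [-0.258, 2.55, 0.077]
ft_force: [-0.4, -0.4, 0.6]
grip_width: 0.619
t 31.93 p [0.5907 0.1539 0.1135] x [-0.819 -0.167 -0.549] y [-0.2   0.98  0.  ] z [ 0.538  0.11  -0.836] F [-0.44 -0.44  0.64] M [-0.12   0.65   0.005] w 0.619 q [-0.4  -0.03  0.05  2.21  0.21  0.39  1.25]
```

View pics/os12.png

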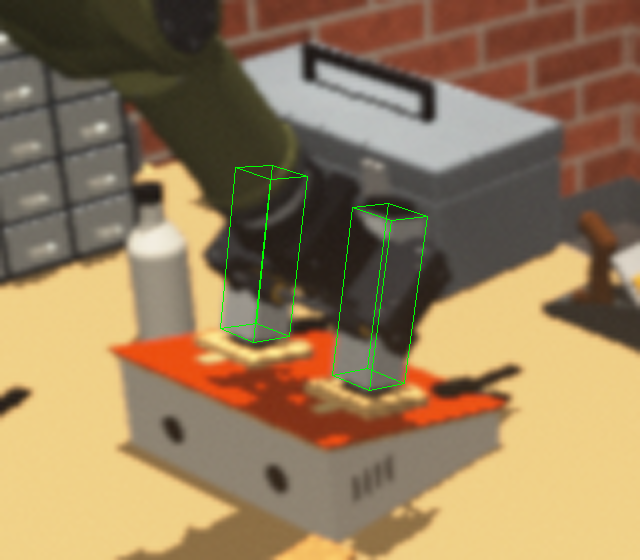

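View pics/oc12.png

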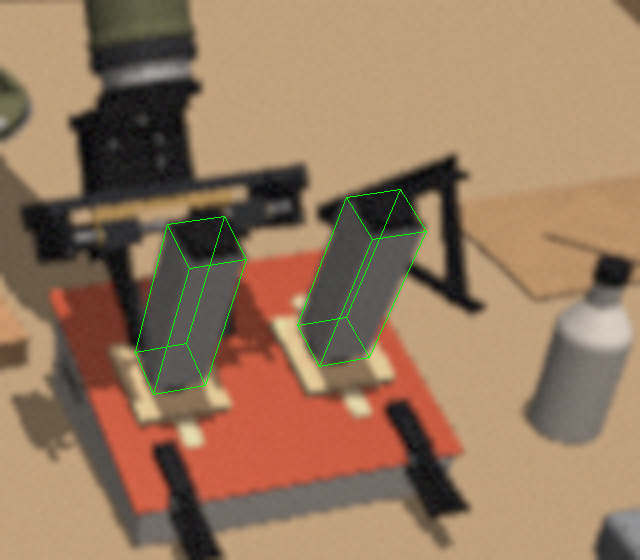

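```bash
python3 -m pendant '[[[0,0,0],[0,0,0],-0.5],[[0,0,0],[0,0,0],-0.5],[[0,0,0],[0,0,-0.01],-0.5],[[0,0,0],[0,0,-0.02],-0.5],[[0,0,0],[0,0,-0.03],-0.5],[[0,0,0],[0,0,-0.035],-0.5],[[0,0,0],[0,0,-0.03],-0.5],[[0,0,0],[0,0,-0.01],-0.5]]' 50; python3 -m pendant '[[[0,0,0],[0,0,0],-0.5],[[0,0,0],[0,0,0],-0.5]]' 50;  python3 -c "
from ov import *
show();snap('side','s13');snap('scene','c13')
for f,r in(('s13',(200,90,360,230)),('c13',(340,120,500,260))): overlay(f,'o'+f,[(PAD[k]+n*.075,n,lat,.134,(0,255,0)) for k in 'LR'],r)"
```

```text
time: 33.02
position: [0.5281, 0.1403, 0.2234]
tool_rot: [-0.254, 2.556, 0.072]
ft_force: [0.5, 0.5, 0.0]
grip_width: 0.747
time: 33.28
position: [0.5276, 0.1422, 0.2229]
tool_rot: [-0.259, 2.556, 0.076]
ft_force: [1.5, 0.1, -0.5]
grip_width: 0.75
t 33.27 p [0.5276 0.1422 0.2229] x [-0.822 -0.168 -0.544] y [-0.2   0.98 -0.  ] z [ 0.533  0.109 -0.839] F [ 1.51  0.09 -0.52] M [-0.133  0.635 -0.003] w 0.75 q [-0.19 -0.3  -0.15  2.2   0.06  0.68  1.39]
```

View pics/os13.png

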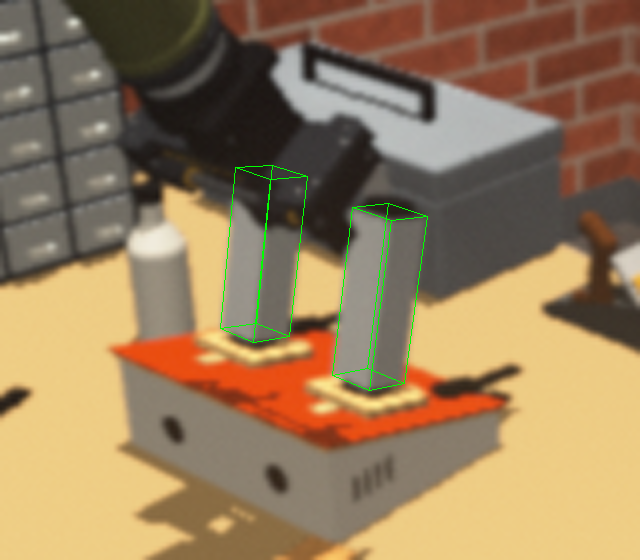

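View pics/oc13.png

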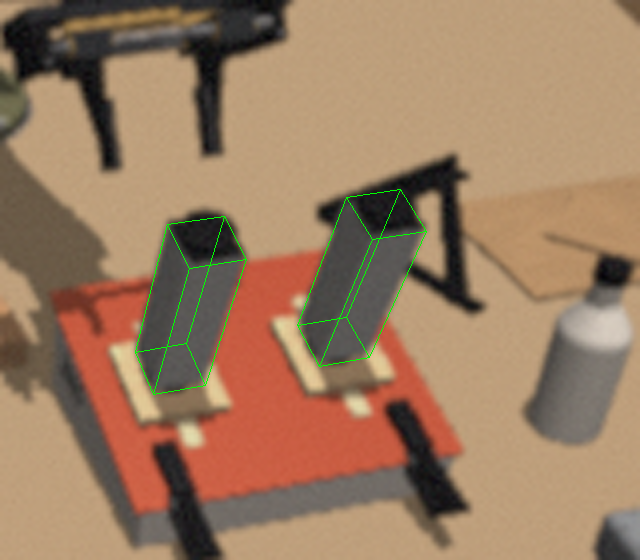

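View pics/c13.png

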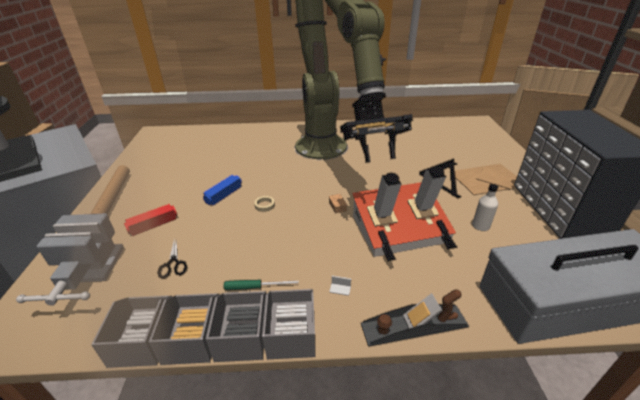

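Both weights stand on their wireframes in both views, at scene pixels (387,197) and (430,188). The bystanders haven't moved and the gripper is clear, so I'm handing in.

```bash
python3 -c "
from pl import *
print(order.close_job()); show()"
```

```text
the job is handed in; nothing more can be done
None
the job is handed in; nothing more can be done
```

Both press weights are standing on their own, heavy end down, one on each plywood pad. I handed the job in at about 33 s of the 72 s allowed.

- **Heavy ends:** I lifted each weight by its middle and read the wrist moment. Weight B's heavy end was the one nearer the robot, and weight A's was the far one. I set each down and regripped it with the tool leaning before standing it up.
- **Placing:** Weight B is on the left pad and weight A on the right. I lowered each in steps of about 1 mm until it touched, eased off the pressure and released it.
- **Last checks:** After the gripper backed away, both weights matched the target outlines to within a few mm in the scene and side pictures. The bystanders looked unmoved in the scene picture, and the gripper was clear of everything.
- **Disagreements:** The scene camera read about 3 mm high compared with the side camera. Weight B touched the pad about 3.5 mm lower than I had calculated, probably from where I gripped it along its length. Both are small against the 20 mm limit.
- **Hand-in:** It gave no verdict, and my state reading straight after it was refused, so nothing was measured after the hand-in.

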